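# Put the display board back in its slot

## Robot

A 7-joint arm with a two-finger parallel gripper is mounted at the origin on the work surface. World frame = base frame: x ahead of the robot, y to its left, z up, the work surface at z = 0. Lengths are in m, angles in degrees, forces in N, time in s.
With the tool pointing down it reaches from about 0.425 to 0.875 m from the base axis. Payload 4.7 kg.
Tool frame: the origin (TCP) lies on the centre line of the jaws, within the pads' length; the fingertips stand 8 mm ahead of it and the grasp point (between the pads) lies 11 mm behind it; z points along the fingers, x is the direction in which the jaws open and shut, and the axes are right-handed (so a half turn about z gives the same grasp; the last joint's range is limited). The gripper opens to 87 mm and grips with 3 to 60 N. Pads are 19 mm wide; open, the fingers measure 117 mm over their backs; the gripper's body (75 mm by 190 mm) begins 51 mm behind the grasp point.
Start: joints at [64.693, 18.392, -4.016, 83.108, 1.295, 78.541, -3.26], TCP at [0.286, -0.584, 0.231] pointing down, gripper open.
Joint ranges: [-163.93, 163.93], [-17.29, 119.83], [-79.2, 71.16], [3.27, 140.29], [-89.18, 269.18], [5.43, 117.66], [-154.24, 154.24]. Speed limits (degrees/s): [147.25, 147.25, 180, 180, 180, 180, 180].

## Interface

Orientations are given as [roll, pitch, yaw] about the fixed x, y, z axes, in that order (R = Rz(yaw) Ry(pitch) Rx(roll)).
In Python, from cell import telemetry, read_camera, get_calibration, sign_off gives the robot as it stands. The module is installed in compiled form; this text tells all that it offers.
- The arm moves only by the tool carry_out, never from a script. Its arguments are lists of equal length, an entry for each row: "translation": the shift along the tool's x, y, z in cm, a list of three; "turn": the turn about the tool's z in rad; "gripper": the opening, from 0 (shut) to 1 (fully open). In form: {"translation": [[dx, dy, dz], ...], "turn": [turn, ...], "gripper": [gripper, ...]}. A call has 1 to 5 rows; each row is the pose to reach, as a shift and turn from the pose commanded when the call began, along the tool's axes at that moment; what a row does not reach only later rows make up. A row lasts 1/8 s, in which the tool goes at most 62.5 mm and 10.7 degrees, less where a joint would pass 70% of its speed; a pose out of reach is approached as far as the arm can. A call with a gripper value outside its range is refused whole. The fingers move at their own pace and stop on an object; "squeeze" is the grip in N (left out, the last holds). Time passes only in rows, so rows that repeat a pose let the fingers close. It gives the time, the measured TCP pose, the force and the opening at its end, in the units of the state.
- telemetry.get_obs(): the state, without advancing time (a new reading comes with each control period).
- read_camera(name): name is "side" or "top"; returns the picture (420x560x3 uint8, red, green, blue); there is no depth.
- get_calibration(name): a dict with "fx", "fy", "cx", "cy" (pixels), "R" (3x3) and "t" (3): a world point X has camera coordinates R X + t. Camera axes: x right, y down, z forward; pixel columns grow to the right and rows downward; lengths in m; the calibration is good to about 2 mm. A picture is of the moment at which its call begins. get_calibration takes no time and is no camera call.
- sign_off(): hands the job in, once; it reports no verdict.
The state is a dict: "time_s": time; "qpos": joint angles; "joint_velocities": joint speeds; "effort": joint torques, N m; "tool_pos": TCP position; "tool_rot": TCP orientation; "force": force on the tool from outside, world axes, zero at the start; "wrist_torque": the same for the moment, N m; "grip_width": finger opening in m.
Only numpy, scipy, OpenCV 4.12 (cv2) and the standard library are available. Lean on these libraries where they do the work, as an engineer would, in place of code of your own. Each camera call takes 0.05 s, during which the arm holds its last target.

## Task

Clear the thin display board away: slide it along the red tray until its plain end sticks well out over the open edge, take it there, and lay it down flat across the middle of the rest block, letting go. Then take it by its blue end and push it, plain end first and lying flat, fully home in the white storage slot, leaving the blue end outside. Do not turn the board over or let it drop on the bench, and leave the cup, the blue saucer and the jar where they are.

Things in the scene. Friction and masses are not known exactly. Their poses are not given: they have to be found in the camera images.
- board: the thin flat display board: pale wood with one end painted blue (the last 30 mm). 150 mm long, 60 mm wide, 8 mm thick, 80 to 170 g, balanced at its middle, smooth all round. Origin: centre of its underside; x along its length towards the blue end, z up out of its upper face
- board_plain_end (a point): middle of the lower edge of the board's plain wooden end (board x = -75 mm)
- board_blue_end (a point): middle of the lower edge of the board's blue end (board x = +75 mm)
- tray: fixed red tray on a dark wooden riser; floor 40 mm above the bench, 76 mm wide, black rims 12 mm high at both sides and the far end; the front (-x, towards the robot) is open and drops sheer. Origin on the bench below; x points away from the open edge (x = -100 mm); far rim's inner face at x = +104 mm, outer sides at y = -46, +46 mm. May change places with the slot (left or right of the robot)
- tray_edge (a point): middle of the tray's open edge, at floor height. The board starts flat on the floor, lengthwise, plain end 0 to 20 mm inside this edge, 35 to 55 mm free between its blue end and the far rim, too little room beside it for a finger
- rest: fixed rest block, dark wood with a cork top, 56 mm (its x) by 44 mm (its y) by 40 mm high. Origin: under its centre. Laid across its middle along its y, the board sticks out 53 mm at each end
- slot: fixed white storage slot with a grey roof. Origin on the bench; x points into the slot. Mouth at x = -10 mm, facing the robot; back stop at x = +90 mm (100 mm deep). Passage 84 mm wide, from its floor at 40 mm to the roof's underside at 64 mm; roof's top at 72 mm; outer sides at y = -54, +54 mm. With the board home, 50 mm of it stick out
- slot_mouth (a point): middle of the slot's mouth, at its floor
- slot_stop (a point): middle of the foot of the slot's back stop, at its floor
- cup: bystander: white porcelain tea cup, 68 mm across, 55 mm high; origin under its centre
- saucer: bystander: blue ceramic plate, 150 mm across, 22 mm high; origin under its centre
- jar: bystander: blue lidded jar, 70 mm across, 90 mm high; origin under its centre

How it is judged:
By the outcome, as a careful person would: the job done as asked, in the order asked, and still so for the second after the job is handed in, with the robot touching nothing.
It also fails if it takes over 72 s, if anything falls off the work surface, if the arm or the gripper's body presses on something with over 40 N, if the wrist force passes 120 N, or if a joint passes its speed limit or range.

## Working session

There is one attempt and no reset: what is moved stays moved. The work goes in short steps, Python scripts to look and compute and a tool call to move; the robot and the scene stay as the last step left them, time stands still between calls to the robot, and variables do not carry over. Pictures are saved under pics/ and viewed, and the job is handed in when it is done.

Besides the shell and the picture viewer there is one more tool, called after "Request:" as name([rows], argument=value, ...), one row to a line, values as JSON. carry_out: Moves the arm, as the interface text tells. Its arguments: {"type":"object","properties":{"translation":{"type":"array","items":{"type":"array","items":{"type":"number"}}},"turn":{"type":"array","items":{"type":"number"}},"gripper":{"type":"array","items":{"type":"number"}},"squeeze":{"type":"number"}},"required":["translation","turn","gripper"]}

```bash
mkdir -p pics
python3 - <<'E'
from cell import telemetry, read_camera, get_calibration
import cv2
print(telemetry.get_obs())
for n in("side","top"):
    im=read_camera(n); cv2.imwrite(f"pics/{n}0.png",im[:,:,::-1]); print(get_calibration(n))
E
```

```text
{'time_s': 0.0, 'qpos': array([64.69347119, 18.44002879, -4.01513841, 83.17302913,  1.29647178,
       78.53921701, -3.25979863]), 'joint_velocities': array([-0.00963121, -0.01616628,  0.07539588,  0.01114068,  0.11861638,
       -0.04581484, -0.01491385]), 'effort': array([ 3.82304770e-04, -4.91292250e+01, -4.04002592e-01, -3.12534928e+01,
       -6.42914884e-02,  4.38415934e-02,  1.69747864e-04]), 'tool_pos': array([ 0.28582461, -0.58321209,  0.22946686]), 'tool_rot': array([ 1.79992874e+02,  1.06956619e-01, -6.38836475e+01]), 'force': array([ 0.74290108,  0.13420282, -0.09691384]), 'wrist_torque': array([ 0.00764584, -0.00762934,  0.01656401]), 'grip_width': 0.08693092902695328}
{'fx': 431.58899814267744, 'fy': 431.58899814267744, 'cx': 283.820552293162, 'cy': 208.5677664753727, 'R': array([[ 0.88363556, -0.46816833, -0.00257053],
       [-0.3308075 , -0.62047238, -0.71104178],
       [ 0.3312923 ,  0.62915215, -0.70314506]]), 't': array([-0.46882277,  0.31680444,  0.7393449 ])}
{'fx': 509.7341697628665, 'fy': 509.7341697628665, 'cx': 271.1031679697047, 'cy': 209.81403499145085, 'R': array([[-0.00626439, -0.99989566,  0.01301655],
       [-0.99121236,  0.00448897, -0.13220403],
       [ 0.1321318 , -0.01373034, -0.99113706]]), 't': array([0.10955331, 0.57676721, 1.25453048])}
```

View pics/top0.png

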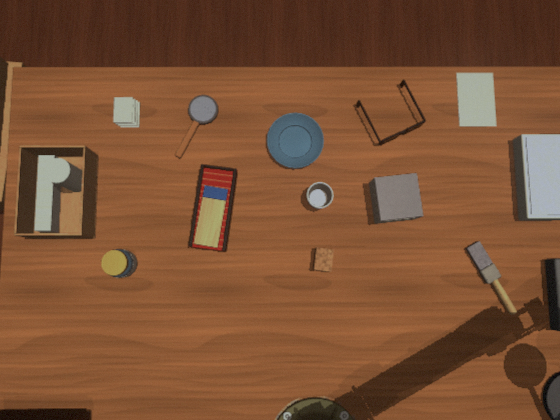

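View pics/side0.png

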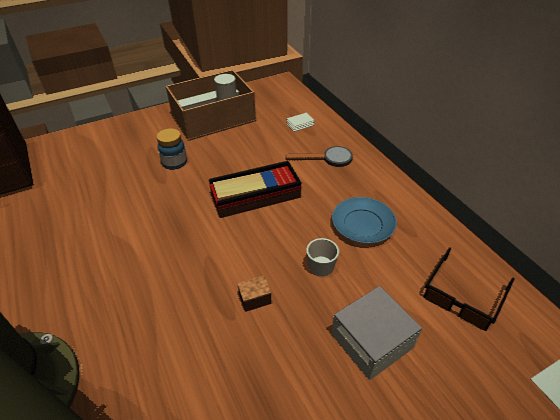

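The top view shows the tray left (about 213,208) with the blue end of the board up, the rest at (323,260), the slot at (397,198), the cup at (319,196), the saucer at (295,141) and the jar at (118,263). I'll enlarge these.

```bash
cat > h.py <<'E'
import numpy as np, cv2
from cell import telemetry, read_camera, get_calibration
def ray(n,u,v,z):
    c=get_calibration(n);R=np.array(c['R']);t=np.array(c['t'])
    d=R.T@np.array([(u-c['cx'])/c['fx'],(v-c['cy'])/c['fy'],1]);o=-R.T@t
    return o+d*(z-o[2])/d[2]
def proj(n,X):
    c=get_calibration(n);p=np.array(c['R'])@np.array(X)+np.array(c['t'])
    return c['fx']*p[0]/p[2]+c['cx'],c['fy']*p[1]/p[2]+c['cy']
def crop(f,x0,y0,x1,y1,s,out):
    im=cv2.imread(f) if isinstance(f,str) else f[:,:,::-1]
    c=cv2.resize(im[y0:y1,x0:x1],None,fx=s,fy=s,interpolation=cv2.INTER_CUBIC)
    for k in range(x0-x0%10+10,x1,10):
        cv2.line(c,((k-x0)*s,0),((k-x0)*s,6 if k%50 else 14),(255,255,255),1)
        if k%20==0: cv2.putText(c,str(k),((k-x0)*s-8,18),0,.35,(255,255,255),1)
    for k in range(y0-y0%10+10,y1,10):
        cv2.line(c,(0,(k-y0)*s),(6,(k-y0)*s),(255,255,255),1)
        if k%20==0: cv2.putText(c,str(k),(8,(k-y0)*s+4),0,.35,(255,255,255),1)
    cv2.imwrite(out,c)
E
python3 - <<'E'
from h import *
crop("pics/top0.png",175,155,255,260,6-1,"pics/t_tray.png")
crop("pics/top0.png",295,165,435,280,5,"pics/t_slot.png")
crop("pics/side0.png",200,155,310,220,7,"pics/s_tray.png")
crop("pics/side0.png",225,235,425,380,4,"pics/s_slot.png")
E
```

```text
(no output)
```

View pics/t_tray.png

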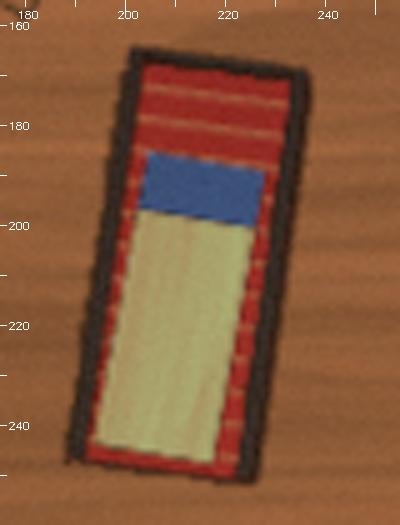

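View pics/t_slot.png

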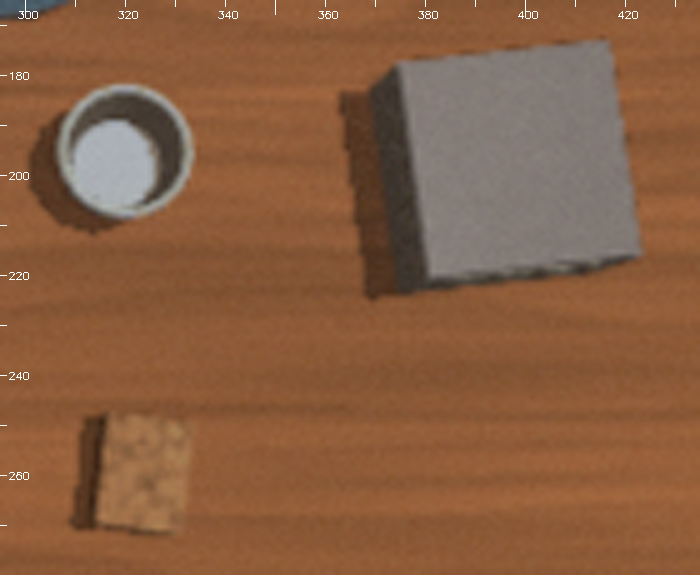

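View pics/s_tray.png

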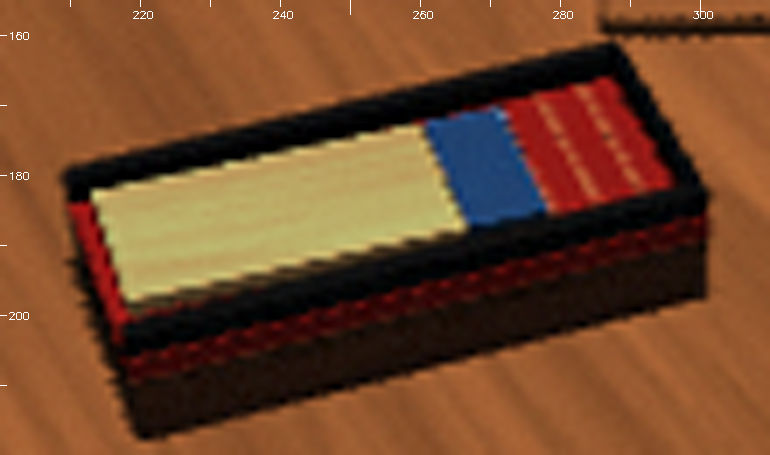

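View pics/s_slot.png

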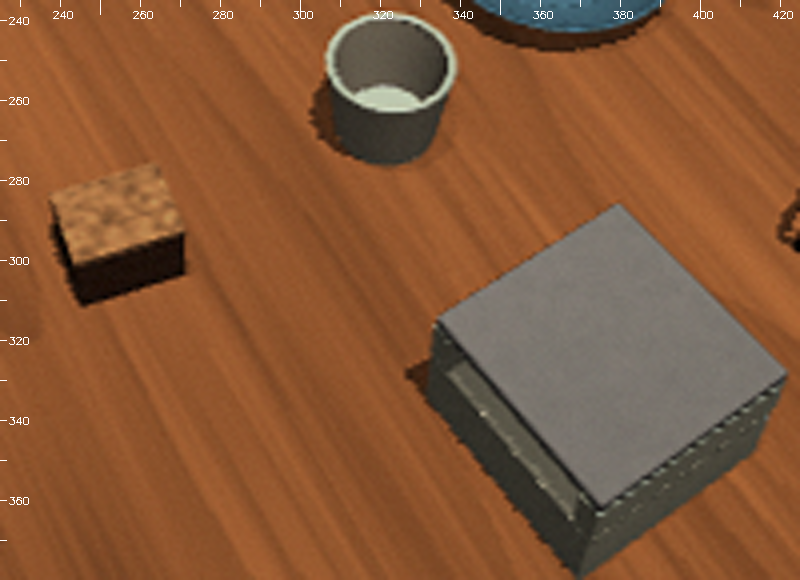

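The crops give clear corner pixels for tray, board, rest, roof and cup. I'll fit poses using both views.

```bash
cat > fit.py <<'E'
from h import *
from scipy.optimize import least_squares
def fit(name,obs,x0,free=False):
    # obs: (view,u,v,lx,ly,z); lx None-> param L
    def P(p,lx,ly,z):
        a=p[2];lx=p[3] if lx is None else lx
        return [p[0]+np.cos(a)*lx-np.sin(a)*ly,p[1]+np.sin(a)*lx+np.cos(a)*ly,z]
    def f(p,o=obs): return np.ravel([np.array(proj(v,P(p,lx,ly,z)))-[a,b] for v,a,b,lx,ly,z in o])
    for lab,o in (("top",[k for k in obs if k[0]=="top"]),("side",[k for k in obs if k[0]=="side"]),("both",obs)):
        r=least_squares(f,x0,args=(o,),x_scale=[.01,.01,.1]+[.01]*(len(x0)-3))
        print(name,lab,np.round(r.x[:2]*1000,1),round(np.degrees(r.x[2]),2),np.round(r.x[3:],4),"rms px",round(np.sqrt(np.mean(r.fun**2)),2))
    return r.x
T,S="top","side"
if __name__=="__main__":
  z=.052;L=None
  fit("tray",[(T,201.5,164.5,L,.046,z),(T,236.5,169,L,-.046,z),(T,226,251.2,-.1,-.046,z),(T,188.3,246.7,-.1,.046,z),
   (S,209.5,179.5,-.1,.046,z),(S,287.5,161.5,L,.046,z),(S,300.5,182.5,L,-.046,z),(S,217.8,200,-.1,-.046,z),(S,219.5,217,-.1,-.046,0),(S,300.5,197.5,L,-.046,0)],[.6,.14,0,.11])
  z=.048;a=.075;b=.03
  fit("board",[(T,204.5,185,a,b,z),(T,228.5,189,a,-b,z),(T,218,247.5,-a,-b,z),(T,193.5,243.5,-a,b,z),
   (S,213,182,-a,b,z),(S,219,198.5,-a,-b,z),(S,271.5,170.5,a,b,z),(S,277.5,185,a,-b,z)],[.55,.14,0])
  z=.04;a=.028;b=.022
  fit("rest",[(T,316,247,a,b,z),(T,333,249.3,a,-b,z),(T,330.7,272,-a,-b,z),(T,313.5,269.5,-a,b,z),
   (S,237,285,-a,b,z),(S,263,276.5,a,b,z),(S,270.5,293,a,-b,z),(S,244.5,301,-a,-b,z),(S,246,311.3,-a,-b,0)],[.45,-.1,0])
  z=.072;b=.054
  fit("slot",[(T,375,177.5,L,b,z),(T,417,173,L,-b,z),(T,422.5,216,-.01,-b,z),(T,381,220.5,-.01,b,z),
   (S,334,315,-.01,b,z),(S,379.5,286,L,b,z),(S,421,328.5,L,-b,z),(S,374.5,362,-.01,-b,z),(S,370,379,-.01,-b,0)],[.55,-.25,0,.1])
  print("cup",ray(T,319.5,195.5,.055),ray(S,322.5,251.5,.055)); print("saucer",ray(T,295,141,.022),"jar",ray(T,115,263,.09))
  c=get_calibration(T);print("cam",-np.array(c['R']).T@c['t'])
E
python3 fit.py
```

```text
tray top [577.5 252.4] -7.59 [0.1095] rms px 0.34
tray side [581. 253.] -8.8 [0.1053] rms px 0.94
tray both [579.4 252.6] -8.08 [0.1071] rms px 0.88
board top [560.9 256.9] -9.8 [] rms px 0.24
board side [560.4 254.5] -9.65 [] rms px 0.62
board both [560.8 256.1] -9.74 [] rms px 0.55
rest top [451.3 -23.3] -7.61 [] rms px 0.18
rest side [450.7 -26.4] -5.86 [] rms px 0.92
rest both [451.  -25.2] -6.37 [] rms px 0.85
slot top [ 560.3 -215. ] 5.65 [0.0986] rms px 0.47
slot side [ 560.6 -215.7] 5.95 [0.097] rms px 0.89
slot both [ 560.5 -215.5] 5.89 [0.0976] rms px 0.75
cup [ 0.61076526 -0.01517644  0.055     ] [ 0.61015908 -0.02043052  0.055     ]
saucer [0.76064114 0.04260345 0.022     ] jar [0.44390587 0.48080998 0.09      ]
cam [0.40662171 0.12417791 1.31823659]
```

```bash
cat > go.py <<'E'
# usage: go.py x y z yaw nrows [rows_in_call] : linear interpolation from measured pose (mm,deg) -> rows
import sys; from h import *
x,y,z,yaw=map(float,sys.argv[1:5]);n=int(sys.argv[5]);k=int(sys.argv[6]) if len(sys.argv)>6 else min(n,5)
o=telemetry.get_obs();p=o['tool_pos']*1000;r=o['tool_rot'];a=np.radians(r[2])
d=np.array([x,y,z])-p;dy=(yaw-r[2]+180)%360-180
tx=[np.cos(a),np.sin(a),0];ty=[np.sin(a),-np.cos(a),0]
t=np.array([d@tx,d@ty,-d[2]])/10
print(f"t={o['time_s']:.2f} pos",p.round(1),"rot",r.round(2),"F",o['force'].round(1),"w",round(o['grip_width']*1000,1))
for i in range(1,k+1): print((t*i/n).round(2).tolist(),round(-np.radians(dy)*i/n,3))
E
python3 go.py 657 241.5 150 82 15
```

```text
t=0.10 pos [ 285.8 -583.2  229.6] rot [ 1.7999e+02  1.0000e-01 -6.3880e+01] F [ 1.1  0.6 -0.3] w 86.9
[-3.85, -4.64, 0.53] -0.17
[-7.7, -9.28, 1.06] -0.339
[-11.54, -13.93, 1.59] -0.509
[-15.39, -18.57, 2.12] -0.679
[-19.24, -23.21, 2.65] -0.849
```

Request:
carry_out([
  [-2.5,-3.0,0],
  [-6,-7.2,0],
  [-9.8,-11.8,0],
  [-13.6,-16.4,0],
  [-17.5,-21,0],
], turn=[-0.12,-0.29,-0.46,-0.63,-0.8], gripper=[0,0,0,0,0])

```text
time_s: 0.72
tool_pos: [0.398, -0.3321, 0.2303]
tool_rot: [180.0, 0.0, -17.7]
force: [1.5, -0.8, -0.5]
grip_width: 0.0452
```

```bash
python3 go.py 657 241.5 180 82 10 5
```

```text
t=0.72 pos [ 398.  -332.1  230.3] rot [ 1.800e+02  1.000e-02 -1.773e+01] F [ 1.5 -0.8 -0.5] w 45.2
[0.72, -6.25, 0.5] -0.174
[1.44, -12.5, 1.01] -0.348
[2.16, -18.76, 1.51] -0.522
[2.88, -25.01, 2.01] -0.696
[3.6, -31.26, 2.51] -0.87
```

Request:
carry_out([
  [0.7,-6.1,0.4],
  [1.4,-12.2,0.8],
  [2.1,-18.3,1.2],
  [2.8,-24.4,1.6],
  [3.5,-30.5,2],
], turn=[-0.17,-0.345,-0.52,-0.695,-0.87], gripper=[0,0,0,0,0])

```text
time_s: 1.35
tool_pos: [0.5257, -0.0533, 0.2103]
tool_rot: [180.0, 0.0, 32.1]
force: [0.9, -0.0, -0.0]
grip_width: 0.002
```

```bash
python3 go.py 657 241.5 150 82 6 5
```

```text
t=1.35 pos [525.7 -53.3 210.3] rot [1.7997e+02 1.0000e-02 3.2110e+01] F [ 0.9 -0.  -0. ] w 2.0
[4.46, -3.0, 1.01] -0.145
[8.93, -6.0, 2.01] -0.29
[13.39, -8.99, 3.02] -0.435
[17.86, -11.99, 4.02] -0.58
[22.32, -14.99, 5.03] -0.726
```

Request:
carry_out([
  [5,-3.4,0.5],
  [10,-6.7,1.5],
  [15,-10.1,3],
  [20,-13.4,4.2],
  [24.5,-16.5,5.2],
], turn=[-0.17,-0.35,-0.52,-0.7,-0.82], gripper=[0,0,0,0,0])

```text
time_s: 1.98
tool_pos: [0.6471, 0.2159, 0.1572]
tool_rot: [-179.9, 0.0, 79.0]
force: [-0.7, -0.0, 0.7]
grip_width: 0.0002
```

```bash
python3 go.py 657 241.5 100 82 3 3
```

```text
t=1.98 pos [647.1 215.9 157.2] rot [-1.7994e+02  2.0000e-02  7.9020e+01] F [-0.7 -0.   0.7] w 0.2
[0.9, 0.16, 1.91] -0.017
[1.8, 0.32, 3.82] -0.035
[2.7, 0.49, 5.72] -0.052
```

Request:
carry_out([
  [1.5,0.25,1.5],
  [2.7,0.5,3.5],
  [2.7,0.5,5.7],
  [2.7,0.5,5.7],
], turn=[-0.03,-0.052,-0.052,-0.052], gripper=[0,0,0,0])

```text
time_s: 2.48
tool_pos: [0.6556, 0.2368, 0.0985]
tool_rot: [-179.8, 0.2, 81.6]
force: [0.2, -0.5, -0.1]
grip_width: 0.0008
```

Run:
```python
from h import *
print(telemetry.get_obs()['tool_pos'])
crop(read_camera("side"),195,60,325,220,4,"pics/s1.png")
crop(read_camera("top"),170,120,260,260,4,"pics/t1.png")
```

```text
[0.65558522 0.23676827 0.09848503]
```

View pics/s1.png

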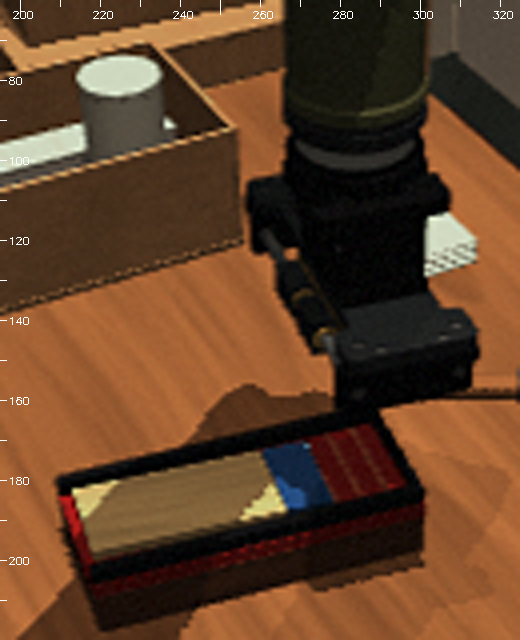

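View pics/t1.png

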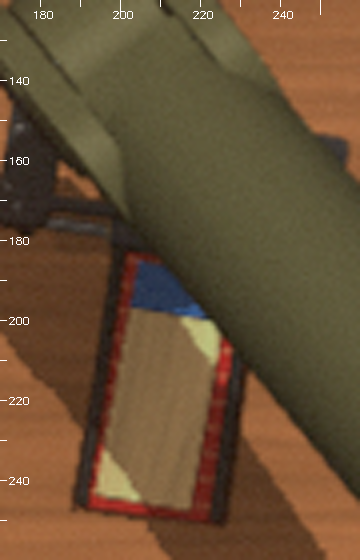

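The arm hides the fingers in the top view. In the side view the closed fingers appear as the black block at (280-313, 135-160), behind and above the tray's far end. I'll check that against the projected TCP.

Run:
```python
from h import *
o=telemetry.get_obs();p=o['tool_pos']
a=np.radians(o['tool_rot'][2]);tx=np.array([np.cos(a),np.sin(a),0]);ty=np.array([np.sin(a),-np.cos(a),0]);tz=np.array([0,0,-1])
for n in("TCP",0),("tip",.008),("body",-.062): print(n[0],np.round(proj("side",p+tz*n[1]),1))
for sx in(-.015,.015):
  for sy in(-.0095,.0095): print(sx,sy,np.round(proj("side",p+tz*.008+tx*sx+ty*sy),1), np.round(proj("side",p-tz*.04+tx*sx+ty*sy),1))
```

```text
TCP [283.9 158.3]
tip [283.9 161. ]
body [283.8 137. ]
-0.015 -0.0095 [282.2 165.5] [282.1 149.3]
-0.015 0.0095 [289.7 163.8] [289.8 147.6]
0.015 -0.0095 [278.1 158.2] [277.9 142. ]
0.015 0.0095 [285.5 156.5] [285.5 140.4]
```

Fingertip projects to (284,161), matching the dark finger just above the red floor. Now lower behind the blue end.

```bash
python3 go.py 657.5 241.5 52 82 3 3
```

```text
t=2.58 pos [657.1 238.1 101.6] rot [1.7999e+02 7.0000e-02 8.1640e+01] F [0.6 0.1 0.6] w 0.5
[0.12, -0.0, 1.65] -0.002
[0.23, -0.01, 3.3] -0.004
[0.35, -0.01, 4.96] -0.006
```

Request:
carry_out([
  [0.3,0,1.5],
  [0.3,0,3.2],
  [0.3,0,4.5],
  [0.3,0,4.9],
  [0.3,0,4.9],
], turn=[0,0,0,0,0], gripper=[0,0,0,0,0])

```text
time_s: 3.2
tool_pos: [0.6571, 0.2429, 0.0521]
tool_rot: [-180.0, 0.0, 81.8]
force: [0.1, -0.2, 1.3]
grip_width: 0.0006
```

```bash
python3 - <<'E'
from h import *
print(telemetry.get_obs()['tool_pos'],telemetry.get_obs()['force'])
crop(read_camera("side"),195,110,325,220,5,"pics/s2.png")
E
python3 go.py 579 252.5 51 82 5
```

```text
[0.65707956 0.2428613  0.05207591] [ 0.14964505 -0.23366368  1.30692332]
t=3.25 pos [657.4 243.   52.7] rot [ 1.7999e+02 -1.0000e-02  8.1760e+01] F [0.1 0.  0.7] w 0.5
[-0.04, -1.58, 0.03] -0.001
[-0.07, -3.16, 0.07] -0.002
[-0.11, -4.74, 0.1] -0.002
[-0.15, -6.32, 0.13] -0.003
[-0.18, -7.9, 0.17] -0.004
```

View pics/s2.png

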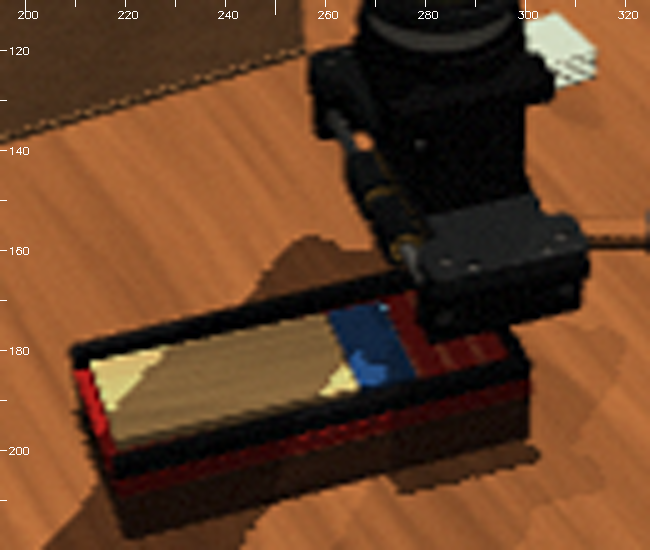

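The finger is in the gap between the blue end and the far rim, about (282,176), with no contact force. Now push.

Request:
carry_out([
  [0,-0.5,0.2],
  [0,-1.2,0.2],
  [0,-2.0,0.2],
  [0,-2.8,0.2],
  [0,-3.5,0.2],
], turn=[0,0,0,0,0], gripper=[0,0,0,0,0])

```text
time_s: 3.88
tool_pos: [0.6221, 0.248, 0.0507]
tool_rot: [180.0, 0.0, 81.8]
force: [0.3, 0.0, 0.5]
grip_width: 0.0006
```

Request:
carry_out([
  [0,-0.7,0],
  [0,-1.4,0],
  [0,-2.0,0],
  [0,-2.6,0],
  [0,-3.0,0],
], turn=[0,0,0,0,0], gripper=[0,0,0,0,0])

```text
time_s: 4.5
tool_pos: [0.5927, 0.2523, 0.0507]
tool_rot: [180.0, -0.0, 81.8]
force: [1.2, -0.9, 0.4]
grip_width: 0.0005
```

```bash
python3 - <<'E'
from h import *
crop(read_camera("side"),175,110,305,230,5,"pics/s3.png")
crop(read_camera("top"),165,150,265,290,4,"pics/t3.png")
E
python3 go.py 575 253 51 82 5
```

```text
t=4.60 pos [592.3 252.3  50.5] rot [-1.7997e+02  2.0000e-02  8.1790e+01] F [-0.6  0.2 -0.9] w 0.9
[-0.04, -0.34, -0.01] -0.001
[-0.07, -0.69, -0.02] -0.002
[-0.11, -1.03, -0.03] -0.002
[-0.14, -1.38, -0.04] -0.003
[-0.18, -1.72, -0.05] -0.004
```

View pics/s3.png

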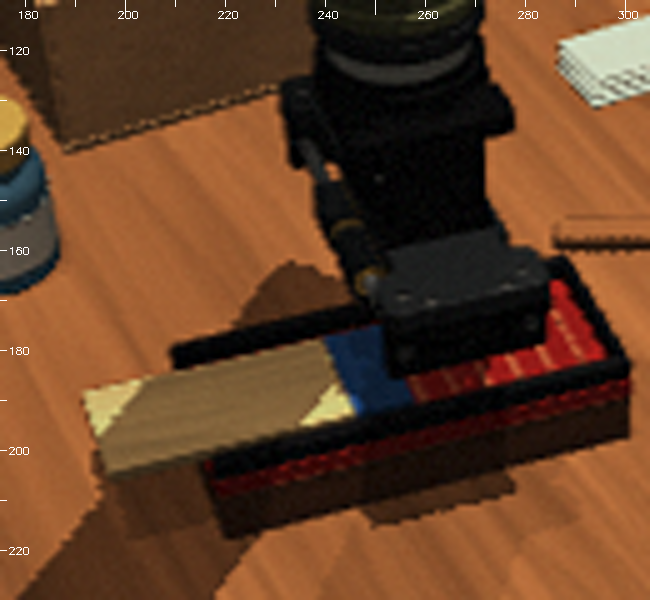

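View pics/t3.png

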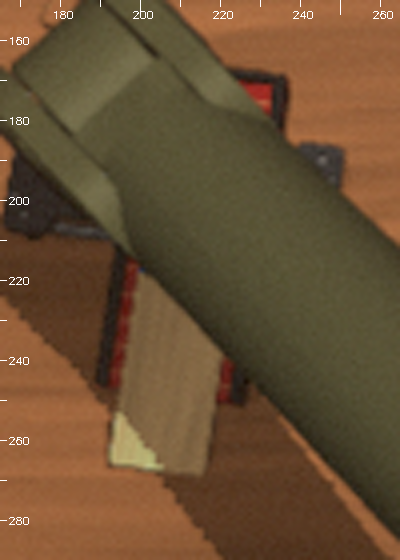

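The board moves freely; its plain end is now at top (192.5,266)-(216,268.5), past the open edge. Push a bit further.

Run:
```python
from h import *
m=(ray("top",192.5,266,.048)+ray("top",216.5,268.8,.048))/2;a=np.radians(-8)
for t in([577.5,252.4],[579.4,252.6]):
  d=m[:2]*1000-t;print(m*1000,d@[np.cos(a),np.sin(a)],d@[-np.sin(a),np.cos(a)])
m=ray("side",194.5,196,.048); print(m)
```

```text
[433.05399579 272.18751033  48.        ] -145.7941548005764 -0.5080586906574563
[433.05399579 272.18751033  48.        ] -147.64782951099332 -0.9705411962298836
[0.43542924 0.2713246  0.048     ]
```

Request:
carry_out([
  [0,-0.4,0],
  [0,-0.9,0],
  [0,-1.3,0],
  [0,-1.6,0],
  [0,-1.6,0],
], turn=[0,0,0,0,0], gripper=[0,0,0,0,0])

```text
time_s: 5.22
tool_pos: [0.5764, 0.2546, 0.0504]
tool_rot: [-180.0, 0.0, 81.8]
force: [-0.4, 0.1, 0.9]
grip_width: 0.0005
```

Request:
carry_out([
  [0,0.4,0],
  [0,0.8,-1.5],
  [0,0.8,-5],
  [0,0.8,-9],
  [0,0.8,-12],
], turn=[0,0,0,0,0], gripper=[0,0,0,0,0.5])

```text
time_s: 5.85
tool_pos: [0.5858, 0.2539, 0.1736]
tool_rot: [179.9, -0.1, 81.8]
force: [-0.0, 0.8, 0.1]
grip_width: 0.005
```

```bash
python3 - <<'E'
from h import *
crop(read_camera("side"),175,110,305,230,5,"pics/s4.png")
crop(read_camera("top"),165,150,265,290,4,"pics/t4.png")
E
python3 go.py 575 253 51 82 5 1
```

```text
t=5.95 pos [587.3 254.9 175.7] rot [179.62  -0.23  81.75] F [0.6 0.6 0.9] w 11.7
[-0.07, -0.24, 2.49] -0.001
```

View pics/s4.png

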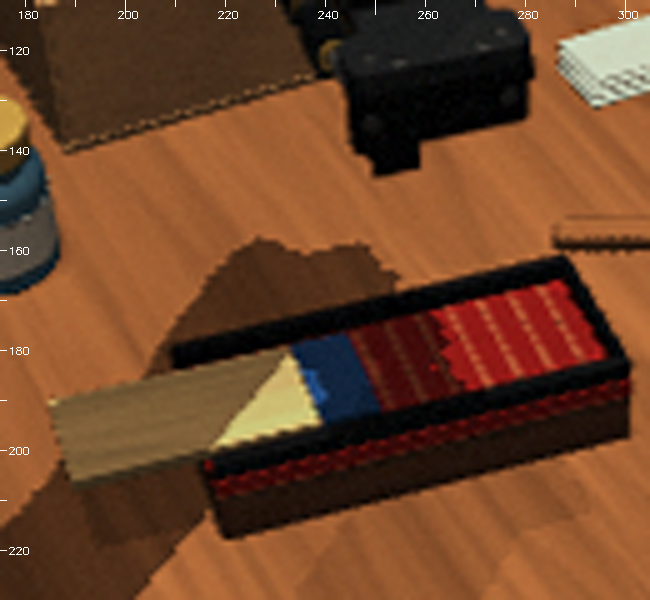

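View pics/t4.png

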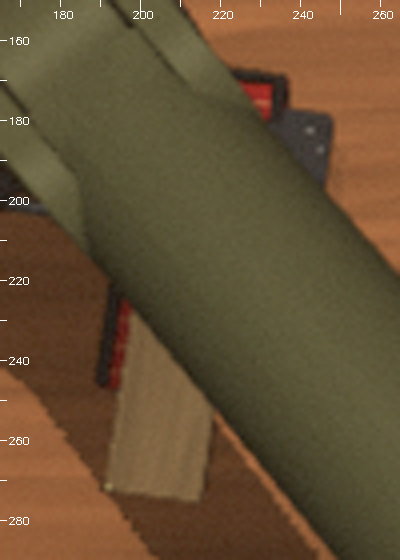

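The board is flat with its plain end out: top view corners (191.5,272.5), (214.5,275); side view corners (185,190.5), (189.5,206.5) and blue end at (251,191.5).

```bash
python3 - <<'E'
from fit import *
z=.048;a=.075;b=.03
p=fit("board",[(T,191.5,272.5,-a,b,z),(T,214.5,275,-a,-b,z),(S,185,190.5,-a,b,z),(S,189.5,206.5,-a,-b,z),(S,251,191.5,a,-b,z)],[.5,.26,-.14])
c,s=np.cos(p[2]),np.sin(p[2])
for q in(-75,-43,0): print(q,p[0]*1000+c*q,p[1]*1000+s*q)
E
python3 go.py 455 271 140 82 3
```

```text
board top [492.  267.2] -6.55 [] rms px 0.41
board side [491.2 262. ] -7.87 [] rms px 0.38
board both [491.6 263.5] -8.33 [] rms px 0.57
-75 417.35612197656343 274.4020778103175
-43 449.0186027094555 269.76663674832133
0 491.56506119427917 263.537762821264
t=5.95 pos [587.3 254.9 175.7] rot [179.62  -0.23  81.75] F [0.6 0.6 0.9] w 11.7
[-0.1, -4.44, 1.19] -0.001
[-0.21, -8.88, 2.38] -0.003
[-0.31, -13.32, 3.57] -0.004
```

Request:
carry_out([
  [-0.1,-3,0],
  [-0.2,-7,0.5],
  [-0.2,-11,1.5],
  [-0.4,-13.6,2.5],
  [-0.4,-13.8,3.0],
], turn=[0,0,0,0,0], gripper=[1,1,1,1,1])

```text
time_s: 6.58
tool_pos: [0.4462, 0.2691, 0.1401]
tool_rot: [180.0, 0.1, 81.9]
force: [0.8, 0.0, 1.2]
grip_width: 0.0603
```

```bash
python3 - <<'E'
from h import *
read_camera("top")
crop(read_camera("side"),145,90,305,230,5,"pics/s5.png")
E
python3 go.py 449 270 33 82 5
```

```text
t=6.67 pos [448.4 268.7 140.3] rot [1.7998e+02 3.0000e-02 8.1750e+01] F [ 0.7 -0.9  0.9] w 68.6
[0.03, 0.01, 2.15] -0.001
[0.06, 0.02, 4.29] -0.002
[0.09, 0.03, 6.44] -0.003
[0.11, 0.04, 8.58] -0.004
[0.14, 0.04, 10.73] -0.004
```

View pics/s5.png

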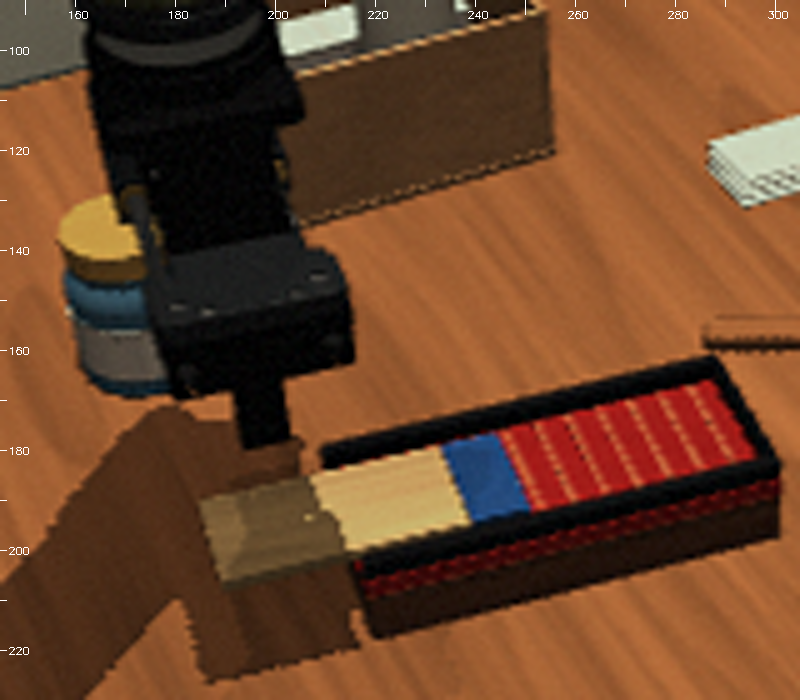

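The gripper is above the overhanging plain part; the right fingertip is at (198,178). Descend and close.

Request:
carry_out([
  [0.1,0,1],
  [0.1,0,3],
  [0.1,0,6],
  [0.1,0,9],
  [0.1,0,10.7],
], turn=[0,0,0,0,0], gripper=[1,1,1,1,1])

```text
time_s: 7.3
tool_pos: [0.4469, 0.2695, 0.0307]
tool_rot: [-179.8, 0.1, 81.8]
force: [0.1, -0.6, -0.1]
grip_width: 0.0871
```

Request:
carry_out([
  [0,0,0],
  [0,0,0],
  [0,0,0],
  [0,0,0],
  [0,0,0],
], turn=[0,0,0,0,0], gripper=[0.6,0.6,0.6,0.6,0.5], squeeze=40)

```text
time_s: 7.92
tool_pos: [0.4487, 0.2706, 0.0343]
tool_rot: [179.9, -0.1, 81.8]
force: [-0.0, 1.3, 2.5]
grip_width: 0.0593
```

```bash
python3 - <<'E'
from h import *
crop(read_camera("side"),145,110,305,230,5,"pics/s6.png")
E
python3 go.py 449 270 33 82 5 1
```

```text
t=7.97 pos [448.7 270.5  34.2] rot [ 1.7991e+02 -5.0000e-02  8.1760e+01] F [ 0.9 -0.3  2.7] w 59.4
[-0.01, 0.01, 0.02] -0.001
```

View pics/s6.png

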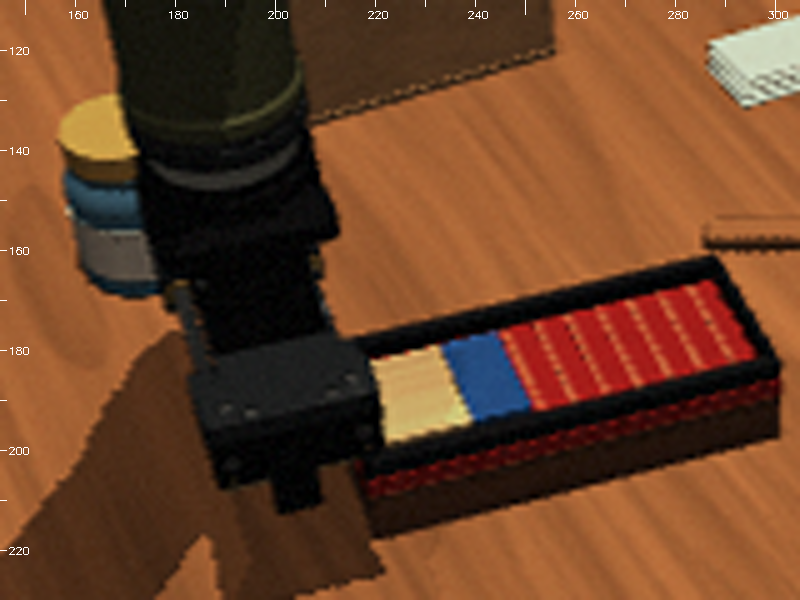

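The board is gripped (59.4 mm). Lift straight up.

Request:
carry_out([
  [0,0,-0.3],
  [0,0,-1],
  [0,0,-2.2],
  [0,0,-3.5],
  [0,0,-5],
], turn=[0,0,0,0,0], gripper=[0.5,0.5,0.5,0.5,0.5], squeeze=45)

```text
time_s: 8.6
tool_pos: [0.448, 0.2702, 0.0846]
tool_rot: [180.0, 0.0, 81.8]
force: [0.1, -0.5, -1.3]
grip_width: 0.0595
```

Request:
carry_out([
  [0,0,-1.5],
  [0,0,-3],
  [0,0,-4.5],
  [0,0,-5],
  [0,0,-5],
], turn=[0,0,0,0,0], gripper=[0.5,0.5,0.5,0.5,0.5])

```text
time_s: 9.22
tool_pos: [0.4481, 0.2701, 0.1338]
tool_rot: [180.0, 0.0, 81.8]
force: [-0.2, -0.0, -1.4]
grip_width: 0.0595
```

```bash
python3 - <<'E'
from h import *
crop(read_camera("side"),145,70,305,230,4,"pics/s7.png")
E
python3 go.py 456 20 130 -7 10 5
```

```text
t=9.28 pos [447.9 269.9 133.3] rot [-1.7998e+02  3.0000e-02  8.1750e+01] F [ 1.3  0.1 -1.3] w 59.1
[-2.46, 0.44, 0.03] 0.155
[-4.92, 0.88, 0.07] 0.31
[-7.38, 1.32, 0.1] 0.465
[-9.85, 1.76, 0.13] 0.62
[-12.31, 2.19, 0.16] 0.775
```

View pics/s7.png

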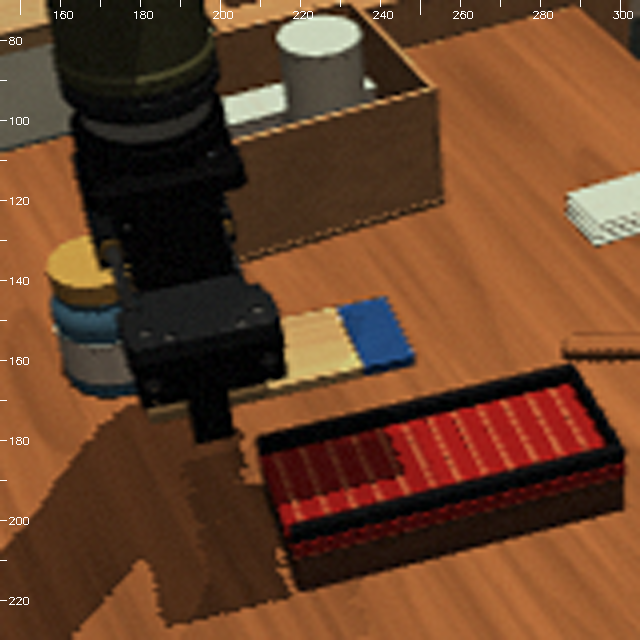

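The board is held with its blue end at about (241,144)-(247,160), clear of the tray. Check that it's level, then carry.

Run:
```python
from h import *
a=np.radians(-8.2);g=np.array([448,270])
for lx in (32,):
  for dx in (0,3,6):
   for ly in(-30,30):
    L=75+43-dx
    q=g+[np.cos(a)*L-np.sin(a)*ly,np.sin(a)*L+np.cos(a)*ly]
    print(dx,ly,[np.round(proj("side",[q[0]/1e3,q[1]/1e3,z]),1) for z in(.142,.147)])
```

```text
0 -30 [array([248.7, 160.2]), array([248.6, 158.4])]
0 30 [array([241.4, 145.1]), array([241.3, 143.4])]
3 -30 [array([247.4, 160.5]), array([247.3, 158.7])]
3 30 [array([240.2, 145.4]), array([240. , 143.6])]
6 -30 [array([246.2, 160.8]), array([246., 159.])]
6 30 [array([239. , 145.6]), array([238.8, 143.9])]
```

Level. Carry to above the rest.

Request:
carry_out([
  [-1,0.2,0],
  [-2.8,0.5,0],
  [-5,0.9,0],
  [-7.4,1.3,0],
  [-9.8,1.7,0],
], turn=[0.05,0.16,0.3,0.46,0.62], gripper=[0.5,0.5,0.5,0.5,0.5])

```text
time_s: 9.9
tool_pos: [0.4504, 0.169, 0.133]
tool_rot: [-180.0, 0.1, 45.8]
force: [-0.2, 1.0, -0.9]
grip_width: 0.0596
```

```bash
python3 go.py 456.2 18.2 110 -7 7 5
```

```text
t=9.90 pos [450.4 169.  133. ] rot [-1.7998e+02  6.0000e-02  4.5810e+01] F [-0.2  1.  -0.9] w 59.6
[-1.49, 1.56, 0.33] 0.132
[-2.97, 3.12, 0.66] 0.263
[-4.46, 4.69, 0.99] 0.395
[-5.95, 6.25, 1.31] 0.527
[-7.44, 7.81, 1.64] 0.658
```

Request:
carry_out([
  [-1.7,1.8,0.2],
  [-3.4,3.6,0.5],
  [-5.2,5.4,0.8],
  [-6.9,7.2,1.1],
  [-8.4,8.8,1.4],
], turn=[0.15,0.31,0.46,0.61,0.74], gripper=[0.5,0.5,0.5,0.5,0.5])

```text
time_s: 10.52
tool_pos: [0.4557, 0.0475, 0.119]
tool_rot: [180.0, 0.0, 3.4]
force: [0.4, 0.6, -2.1]
grip_width: 0.0591
```

```bash
python3 go.py 456.2 18.2 85 -7 5 5
```

```text
t=10.53 pos [455.7  47.5 119. ] rot [1.7999e+02 5.0000e-02 3.4200e+00] F [ 0.4  0.6 -2.1] w 59.1
[-0.02, 0.58, 0.68] 0.036
[-0.05, 1.17, 1.36] 0.073
[-0.07, 1.75, 2.04] 0.109
[-0.1, 2.34, 2.72] 0.145
[-0.12, 2.92, 3.4] 0.182
```

Request:
carry_out([
  [-0.05,1.1,0.7],
  [-0.1,2,1.6],
  [-0.1,2.7,2.5],
  [-0.1,2.9,3.2],
  [-0.1,2.9,3.4],
], turn=[0.07,0.13,0.17,0.182,0.182], gripper=[0.5,0.5,0.5,0.5,0.5])

```text
time_s: 11.15
tool_pos: [0.4568, 0.0203, 0.0849]
tool_rot: [-180.0, 0.1, -6.6]
force: [0.2, 0.0, -0.9]
grip_width: 0.0592
```

```bash
python3 - <<'E'
from h import *
crop(read_camera("side"),170,190,330,330,5,"pics/s8.png")
crop(read_camera("top"),270,200,400,310,5,"pics/t8.png")
E
python3 go.py 456.2 18.2 36 -7 5 5
```

```text
t=11.25 pos [457.1  20.6  85.4] rot [-1.7999e+02  2.0000e-02 -6.5400e+00] F [ 0.6  0.5 -1.7] w 59.4
[-0.01, 0.05, 0.99] 0.002
[-0.02, 0.1, 1.97] 0.003
[-0.04, 0.15, 2.96] 0.005
[-0.05, 0.2, 3.95] 0.006
[-0.06, 0.25, 4.94] 0.008
```

View pics/s8.png

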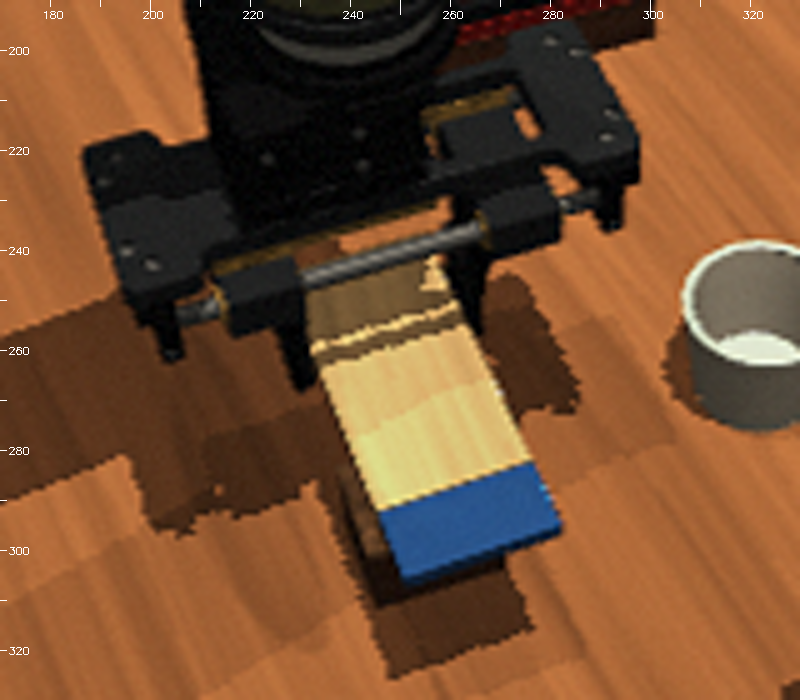

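View pics/t8.png

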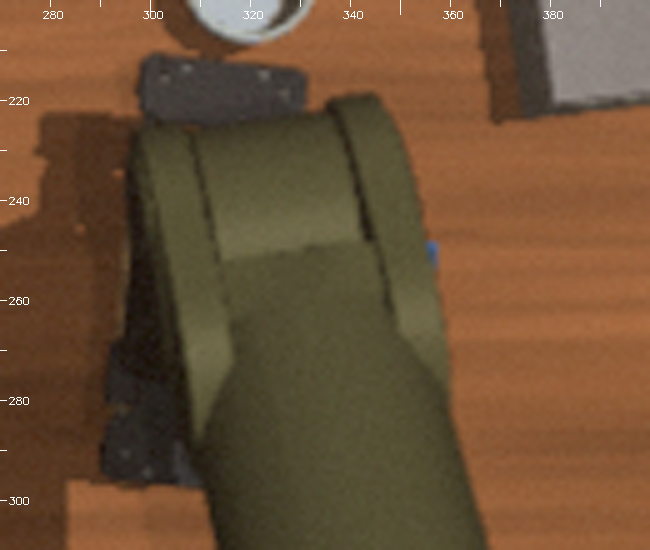

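The board hangs level over the rest; blue-end top corners in the side view are (250,305) and (281.5,294.5), with the paint boundary at (245.5,292)-(275,282.5). Compute its centre against the rest.

Run:
```python
from fit import *
for z in(.099,.097):
  p=fit("board",[(S,250,305.5,.075,-.03,z),(S,281.8,295,.075,.03,z),(S,245.5,292,.045,-.03,z),(S,275.5,282.5,.045,.03,z),(T,357,249.3,.075,.03,z)],[.451,-.025,-1.69])
print(proj(T,[.451+.0364-.0,-.1,.099]))
```

```text
board top [451.1 -20. ] -96.19 [] rms px 0.0
board side [452.6 -23.7] -96.68 [] rms px 0.47
board both [451.8 -23.1] -96.03 [] rms px 0.63
board top [451.2 -20.3] -96.19 [] rms px 0.0
board side [453.1 -22.5] -96.69 [] rms px 0.44
board both [452.7 -22.1] -96.41 [] rms px 0.5
(np.float64(357.76102385622806), np.float64(243.22676971794277))
```

Board sits 2.5 mm left of the rest's middle, which the planned shift corrects. Lower it.

Request:
carry_out([
  [-0.1,0.25,1],
  [-0.1,0.25,2.5],
  [-0.1,0.25,4],
  [-0.1,0.25,4.7],
  [-0.1,0.25,4.9],
], turn=[0.008,0.008,0.008,0.008,0.008], gripper=[0.5,0.5,0.5,0.5,0.5])

```text
time_s: 11.88
tool_pos: [0.4555, 0.018, 0.0358]
tool_rot: [-180.0, 0.1, -7.0]
force: [-0.1, 0.3, -1.6]
grip_width: 0.0589
```

Request:
carry_out([
  [0,0,0.0],
  [0,0,0.1],
  [0,0,0.2],
], turn=[0,0,0], gripper=[0.5,0.5,0.5])

```text
time_s: 12.25
tool_pos: [0.4562, 0.0177, 0.0348]
tool_rot: [180.0, -0.0, -7.0]
force: [1.0, -0.5, -2.4]
grip_width: 0.0593
```

```bash
python3 - <<'E'
from h import *
crop(read_camera("side"),170,190,330,330,5,"pics/s9.png")
E
python3 go.py 456.2 18.2 34 -7 5 1
```

```text
t=12.30 pos [456.2  17.7  34.7] rot [ 1.7999e+02 -4.0000e-02 -7.0500e+00] F [ 0.7 -0.2 -1. ] w 59.3
[-0.0, -0.01, 0.01] -0.0
```

View pics/s9.png

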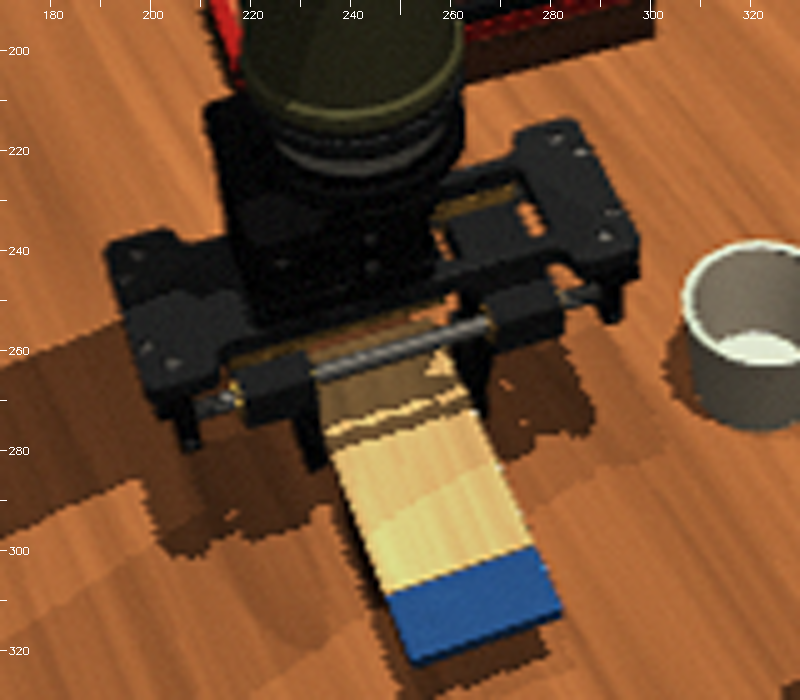

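Nearly on the cork. Step down until the force shows support.

Request:
carry_out([
  [0,0,0.05],
  [0,0,0.1],
  [0,0,0.1],
], turn=[0,0,0], gripper=[0.5,0.5,0.5])

```text
time_s: 12.68
tool_pos: [0.4562, 0.0178, 0.0342]
tool_rot: [180.0, -0.0, -7.0]
force: [-2.0, 0.8, 5.9]
grip_width: 0.0593
```

Contact (+6 N). Let go gently.

Request:
carry_out([
  [0,0,0],
  [0,0,0],
  [0,0,0],
  [0,0,0],
  [0,0,0],
], turn=[0,0,0,0,0], gripper=[0.75,0.85,0.95,1,1])

```text
time_s: 13.3
tool_pos: [0.4559, 0.0178, 0.0335]
tool_rot: [180.0, 0.0, -7.0]
force: [0.4, -0.5, 0.2]
grip_width: 0.0861
```

Request:
carry_out([
  [0,0,-0.5],
  [0,0,-2],
  [0,0,-4.5],
  [0,0,-7],
  [0,0,-8],
], turn=[0,0,0,0,0], gripper=[1,1,1,1,1])

```text
time_s: 13.92
tool_pos: [0.4572, 0.0178, 0.1158]
tool_rot: [180.0, -0.2, -7.0]
force: [-0.5, -0.0, -0.1]
grip_width: 0.0871
```

```bash
python3 - <<'E'
from h import *
crop(read_camera("side"),170,190,330,330,5,"pics/s10.png")
E
python3 go.py 446 -66 110 -7 4
```

```text
t=13.97 pos [457.4  17.8 116.2] rot [179.97  -0.24  -7.05] F [ 0.7 -0.5  1. ] w 87.2
[-0.03, 2.11, 0.15] -0.0
[-0.05, 4.23, 0.31] -0.0
[-0.08, 6.34, 0.46] -0.001
[-0.1, 8.46, 0.62] -0.001
```

View pics/s10.png

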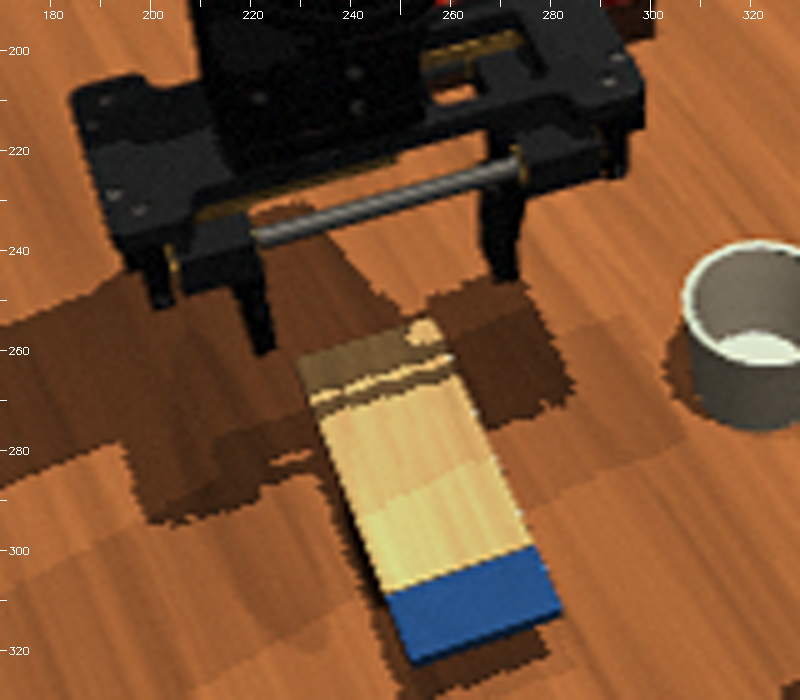

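The board lies flat on the rest, free of the gripper; side-view top corners are (252,321), (281.5,311.5), (229.5,261.5) and (256,253.5).

Run:
```python
from fit import *
z=.048
p=fit("board",[(S,252.2,321,.075,-.03,z),(S,281.8,311.8,.075,.03,z),(S,247,308,.045,-.03,z),(S,275.5,299,.045,.03,z),(S,229.5,261.5,-.075,-.03,z),(S,256,253.5,-.075,.03,z)]+[],[.451,-.025,-1.69]) if 0 else None
o=[(252.2,321,.075,-.03),(281.8,311.8,.075,.03),(247,308,.045,-.03),(275.5,299,.045,.03),(229.5,261.5,-.075,-.03),(256,253.5,-.075,.03)]
o=[(S,)+k+(z,) for k in o]
p=fit("board",o+[(T,)+tuple(proj(T,ray(S,k[1],k[2],z)))+k[3:] for k in o],[.451,-.025,-1.69])
c,s=np.cos(p[2]),np.sin(p[2])
for q in(45,48,50,52): print(q,p[0]*1000+c*q,p[1]*1000+s*q)
```

```text
board top [452.  -25.3] -96.84 [] rms px 0.57
board side [452.1 -25.1] -96.83 [] rms px 0.69
board both [452.  -25.2] -96.83 [] rms px 0.64
45 446.6992847560842 -69.85283456565709
48 446.3425906002337 -72.8315539682162
50 446.10479449633334 -74.8173669032556
52 445.866998392433 -76.80317983829501
```

Centre (452,-25), yaw -97, matching the rest. Now go to the blue end.

```bash
python3 go.py 445.6 -79 100 -7 4
```

```text
t=13.97 pos [457.4  17.8 116.2] rot [179.97  -0.24  -7.05] F [ 0.7 -0.5  1. ] w 87.2
[0.0, 2.44, 0.4] -0.0
[0.01, 4.88, 0.81] -0.0
[0.01, 7.32, 1.21] -0.001
[0.02, 9.75, 1.62] -0.001
```

Request:
carry_out([
  [0,1.5,0.3],
  [0,4.5,0.6],
  [0,7.5,0.9],
  [0,9.4,1.1],
  [0,9.75,1.2],
], turn=[0,0,0,0,0], gripper=[1,1,1,1,1])

```text
time_s: 14.6
tool_pos: [0.4425, -0.0809, 0.1001]
tool_rot: [-180.0, 0.2, -7.2]
force: [0.0, -0.5, -0.8]
grip_width: 0.0872
```

```bash
python3 - <<'E'
from h import *
crop(read_camera("side"),170,190,330,350,5,"pics/s11.png")
E
python3 go.py 445.6 -79 33 -7 5
```

```text
t=14.65 pos [442.7 -80.2 100.3] rot [-1.7998e+02  1.4000e-01 -7.1800e+00] F [ 0.   0.2 -0.7] w 87.3
[0.05, -0.03, 1.35] -0.001
[0.11, -0.06, 2.69] -0.001
[0.16, -0.09, 4.04] -0.002
[0.22, -0.12, 5.38] -0.003
[0.27, -0.15, 6.73] -0.003
```

View pics/s11.png

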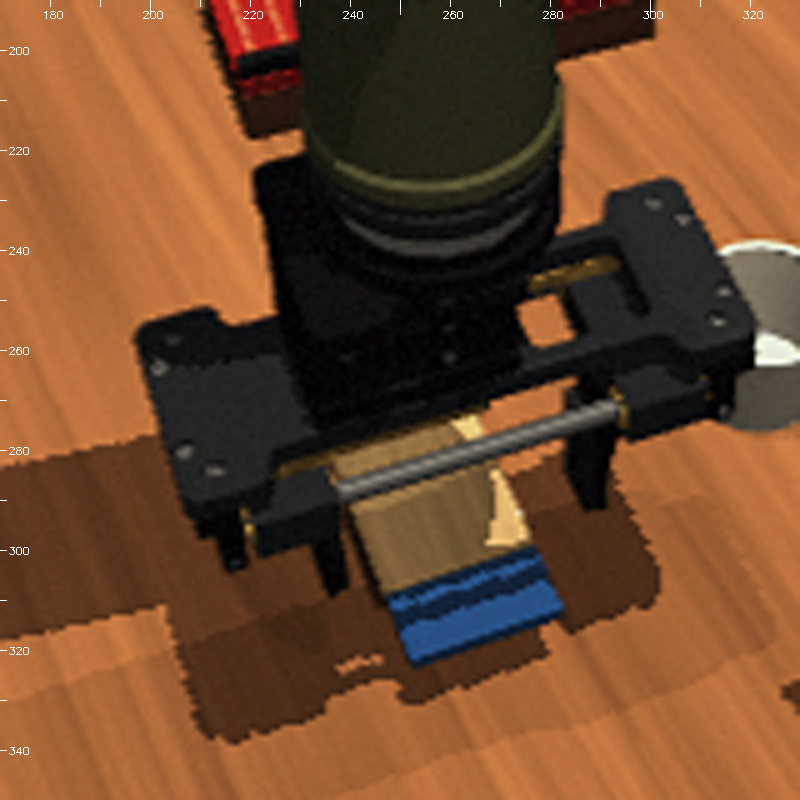

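The open fingers straddle the blue end, tips at (236,308) and (289,291). Descend.

Request:
carry_out([
  [0.1,-0.05,1],
  [0.15,-0.1,3],
  [0.15,-0.1,5],
  [0.15,-0.1,6.5],
  [0.15,-0.1,6.7],
], turn=[0,0,0,0,0], gripper=[1,1,1,1,1])

```text
time_s: 15.28
tool_pos: [0.4446, -0.0773, 0.0333]
tool_rot: [-180.0, 0.1, -7.0]
force: [0.5, -0.3, -0.1]
grip_width: 0.0871
```

```bash
python3 - <<'E'
from h import *
crop(read_camera("side"),170,210,330,350,5,"pics/s12.png")
E
python3 go.py 445.6 -79 33 -7 1
```

```text
t=15.32 pos [445.2 -77.5  33.8] rot [-1.7997e+02  8.0000e-02 -6.9900e+00] F [-0.2 -0.8  0.9] w 87.2
[0.06, 0.14, 0.08] 0.0
```

View pics/s12.png

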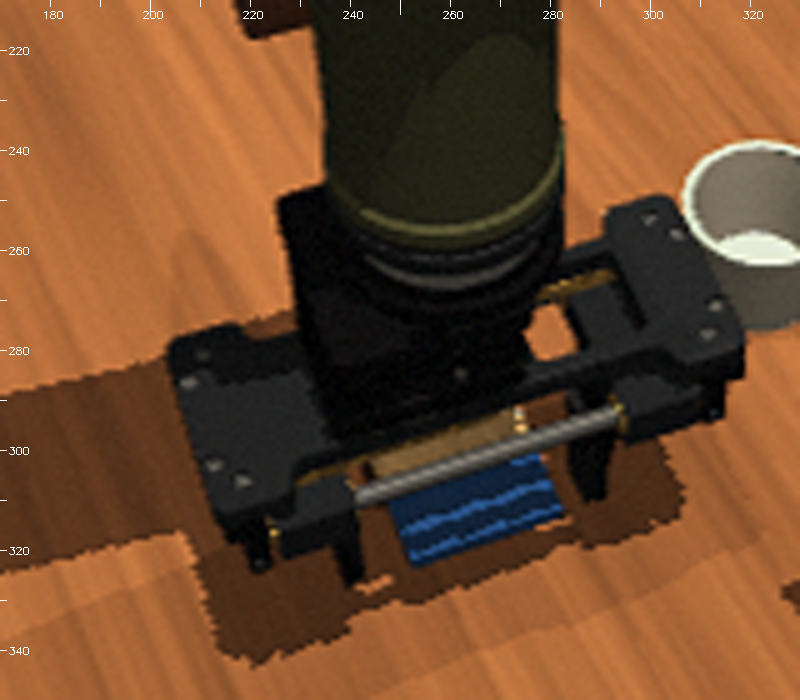

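Fingers stand either side of the blue end. Nudge 1.5 mm outward and close.

Request:
carry_out([
  [0.05,0.15,0.05],
  [0.05,0.15,0.05],
  [0.05,0.15,0.05],
  [0.05,0.15,0.05],
  [0.05,0.15,0.05],
], turn=[0,0,0,0,0], gripper=[0.85,0.75,0.5,0.5,0.5], squeeze=45)

```text
time_s: 15.95
tool_pos: [0.4461, -0.0799, 0.0343]
tool_rot: [180.0, -0.0, -7.1]
force: [-0.4, -0.2, 2.0]
grip_width: 0.0594
```

Request:
carry_out([
  [0,0,0],
  [0,0,-0.4],
  [0,0,-1.2],
  [0,0,-2.4],
  [0,0,-3.6],
], turn=[0,0,0,0,0], gripper=[0.5,0.5,0.5,0.5,0.5], squeeze=50)

```text
time_s: 16.58
tool_pos: [0.446, -0.0797, 0.0711]
tool_rot: [180.0, -0.0, -7.0]
force: [-0.6, 0.6, -1.5]
grip_width: 0.0593
```

```bash
python3 - <<'E'
from h import *
crop(read_camera("side"),170,190,330,350,5,"pics/s13.png")
E
python3 go.py 445.6 -79 130 -7 5 1
```

```text
t=16.62 pos [447.2 -79.9  72.6] rot [179.96  -0.18  -7.04] F [ 1.4 -0.8 -0. ] w 59.3
[-0.03, -0.01, -1.15] -0.0
```

View pics/s13.png

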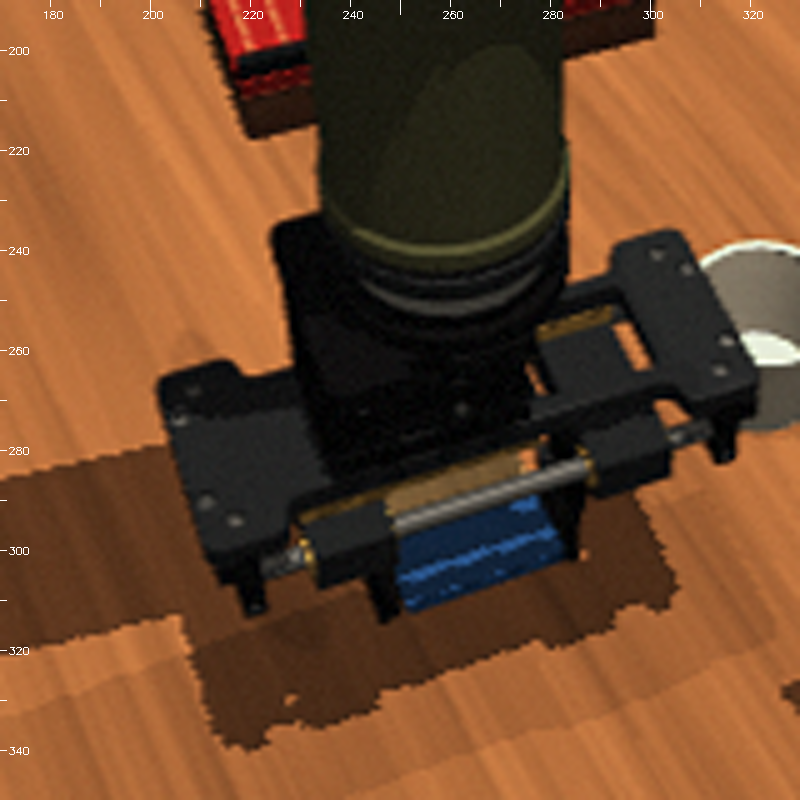

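The board is held level. Raise further, then carry and turn.

Request:
carry_out([
  [0,0,-1.5],
  [0,0,-3.5],
  [0,0,-5.5],
  [0,0,-6.2],
  [0,0,-6.2],
], turn=[0,0,0,0,0], gripper=[0.5,0.5,0.5,0.5,0.5])

```text
time_s: 17.25
tool_pos: [0.4461, -0.0798, 0.1324]
tool_rot: [180.0, -0.0, -7.0]
force: [0.0, 0.2, -2.2]
grip_width: 0.0595
```

```bash
python3 go.py 401 -232 135 -84.2 10 5
```

```text
t=17.25 pos [446.1 -79.8 132.4] rot [ 1.7997e+02 -5.0000e-02 -7.0500e+00] F [ 0.   0.2 -2.2] w 59.5
[-0.26, 1.57, -0.03] 0.135
[-0.52, 3.13, -0.05] 0.269
[-0.78, 4.7, -0.08] 0.404
[-1.04, 6.26, -0.1] 0.539
[-1.3, 7.83, -0.13] 0.673
```

Request:
carry_out([
  [-0.1,0.6,0],
  [-0.3,1.8,0],
  [-0.55,3.3,0],
  [-0.8,4.9,0],
  [-1.1,6.5,0],
], turn=[0.05,0.15,0.28,0.42,0.56], gripper=[0.5,0.5,0.5,0.5,0.5])

```text
time_s: 17.88
tool_pos: [0.426, -0.1436, 0.1311]
tool_rot: [180.0, 0.1, -39.5]
force: [0.0, -0.2, -1.5]
grip_width: 0.0595
```

```bash
python3 go.py 401 -232 132 -84.2 6 5
```

```text
t=17.88 pos [ 426.  -143.6  131.1] rot [ 1.7997e+02  1.0000e-01 -3.9520e+01] F [ 0.  -0.2 -1.5] w 59.5
[0.62, 1.4, -0.02] 0.13
[1.23, 2.8, -0.03] 0.26
[1.85, 4.21, -0.05] 0.39
[2.47, 5.61, -0.06] 0.52
[3.08, 7.01, -0.08] 0.65
```

Request:
carry_out([
  [0.65,1.5,0],
  [1.3,3,0],
  [2,4.5,0],
  [2.6,6,0],
  [3.2,7.3,0],
], turn=[0.14,0.28,0.42,0.55,0.67], gripper=[0.5,0.5,0.5,0.5,0.5])

```text
time_s: 18.5
tool_pos: [0.4046, -0.2203, 0.131]
tool_rot: [179.9, 0.1, -77.9]
force: [0.4, 0.3, -0.8]
grip_width: 0.0593
```

```bash
python3 go.py 401 -232 100 -84.2 4
```

```text
t=18.50 pos [ 404.6 -220.3  131. ] rot [ 1.7991e+02  8.0000e-02 -7.7890e+01] F [ 0.4  0.3 -0.8] w 59.3
[0.27, 0.15, 0.78] 0.028
[0.53, 0.3, 1.55] 0.055
[0.8, 0.45, 2.33] 0.083
[1.07, 0.59, 3.1] 0.11
```

Request:
carry_out([
  [0.5,0.3,0],
  [0.9,0.55,0],
  [1.07,0.6,0.5],
  [1.07,0.6,1],
  [1.07,0.6,1],
], turn=[0.055,0.095,0.11,0.11,0.11], gripper=[0.5,0.5,0.5,0.5,0.5])

```text
time_s: 19.12
tool_pos: [0.4018, -0.2308, 0.1213]
tool_rot: [179.9, 0.1, -83.8]
force: [-0.7, 0.3, -1.2]
grip_width: 0.0595
```

```bash
python3 - <<'E'
from h import *
crop(read_camera("side"),220,230,440,410,3,"pics/s14.png")
crop(read_camera("top"),340,150,480,300,4,"pics/t14.png")
E
python3 go.py 401 -232 40 -84.2 5
```

```text
t=19.23 pos [ 402.2 -231.1  121.9] rot [ 1.7999e+02  1.0000e-02 -8.3790e+01] F [-0.2 -0.4 -1.5] w 59.1
[0.01, 0.03, 1.64] 0.001
[0.03, 0.05, 3.28] 0.003
[0.04, 0.08, 4.92] 0.004
[0.06, 0.1, 6.55] 0.006
[0.07, 0.13, 8.19] 0.007
```

View pics/s14.png

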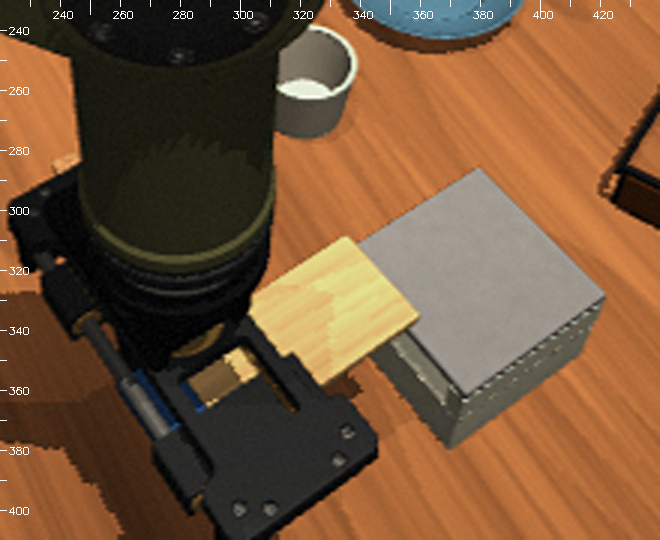

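View pics/t14.png

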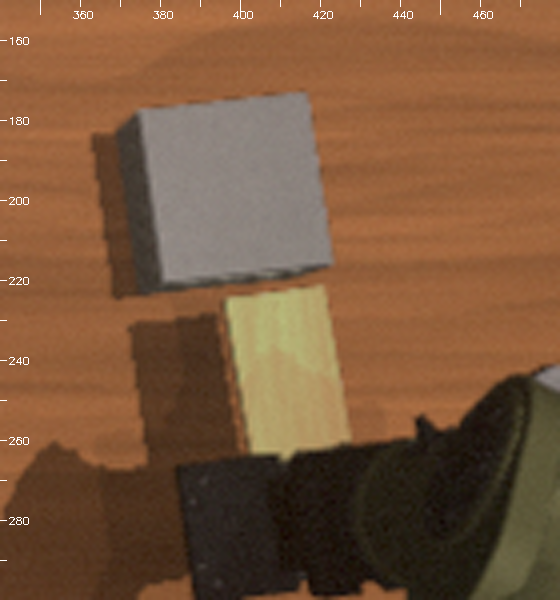

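The plain end points at the slot mouth: top corners at (396,225.3), (421,221.3) in the top view and (335,309), (359.5,335.5) in the side view.

Run:
```python
from fit import *
z=.1352
p=fit("board",[(T,396,225.3,-.075,-.03,z),(T,421,221.3,-.075,.03,z),(T,426.7,260.5,.0175,.03,z),(S,335,309,-.075,-.03,z),(S,359.5,335.5,-.075,.03,z)][0:2]+[(S,335,309,-.075,-.03,z),(S,359.5,335.5,-.075,.03,z)],[.48,-.22,3.24])
c,s=np.cos(p[2]),np.sin(p[2]);e=p[:2]*1000+[-75*c,-75*s]
for sl,a in(([560.3,-215.],5.65),([560.5,-215.5],5.89)):
  a=np.radians(a);d=e-sl;print("plain end in slot frame",d@[np.cos(a),np.sin(a)],d@[-np.sin(a),np.cos(a)])
```

```text
board top [ 456.9 -225.2] 188.78 [] rms px 0.02
board side [ 455.3 -225.8] 187.46 [] rms px 0.41
board both [ 455.9 -225.5] 187.89 [] rms px 0.55
plain end in slot frame -29.972442829601782 2.7191114269176855
plain end in slot frame -30.108424813405538 3.362519636722587
```

Request:
carry_out([
  [0.1,0,1],
  [0.2,0,3],
  [0.2,0,5.5],
  [0.2,0,7.5],
  [0.2,0,8],
], turn=[0.01,0.02,0.02,0.02,0.02], gripper=[0.5,0.5,0.5,0.5,0.5])

```text
time_s: 19.85
tool_pos: [0.4012, -0.2327, 0.0404]
tool_rot: [179.9, 0.1, -85.0]
force: [-0.2, 0.1, -0.9]
grip_width: 0.059
```

```bash
python3 - <<'E'
from h import *
crop(read_camera("side"),270,280,430,400,5,"pics/s15.png")
crop(read_camera("top"),350,160,460,290,4,"pics/t15.png")
E
python3 go.py 521 -219.5 41 -85 12 5
```

```text
t=19.95 pos [ 402.1 -233.2   41.6] rot [ 1.7996e+02  4.0000e-02 -8.4970e+01] F [-0.4 -0.3 -0.1] w 59.2
[-0.03, -1.0, 0.0] 0.0
[-0.05, -1.99, 0.01] 0.0
[-0.08, -2.99, 0.01] 0.0
[-0.11, -3.99, 0.02] 0.0
[-0.13, -4.98, 0.02] 0.0
```

View pics/s15.png

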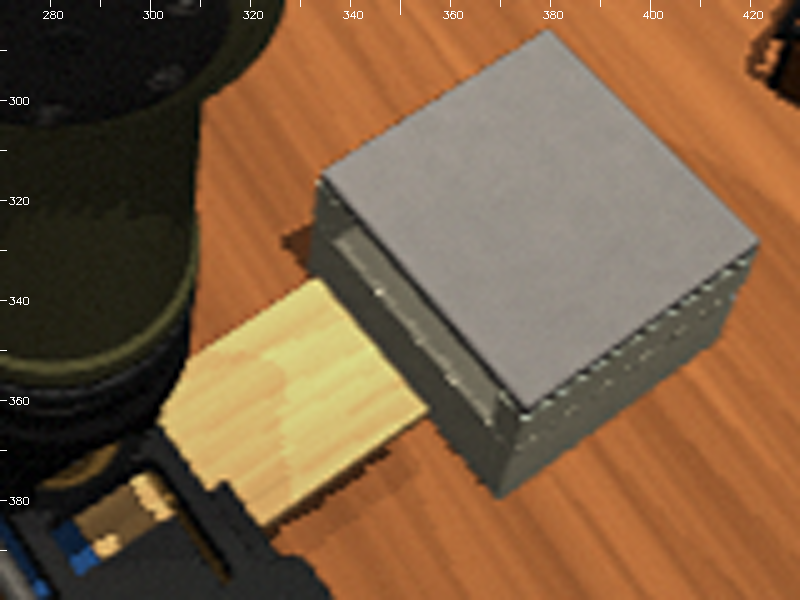

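View pics/t15.png

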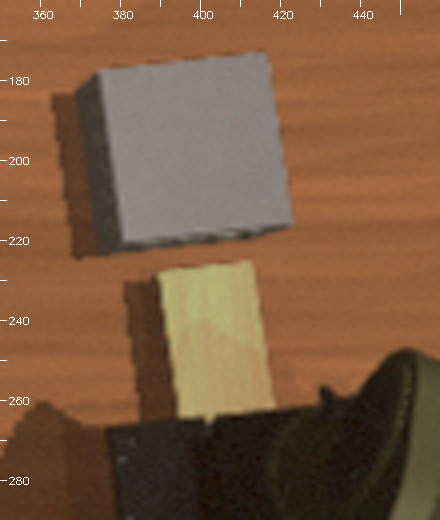

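The plain end is in front of the mouth: corners (389,229), (412,225.5) in top, (333.5,335.5), (355.5,361.5) in side.

Run:
```python
from fit import *
z=.055
p=fit("board",[(T,389,229,-.075,-.03,z),(T,412.3,225.5,-.075,.03,z),(S,333.5,335.5,-.075,-.03,z),(S,355.5,361.5,-.075,.03,z)],[.48,-.22,3.24])
c,s=np.cos(p[2]),np.sin(p[2]);e=p[:2]*1000+[-75*c,-75*s]
for sl,a in(([560.3,-215.],5.65),([560.5,-215.5],5.89)):
  a=np.radians(a);d=e-sl;print("plain end in slot frame",d@[np.cos(a),np.sin(a)],d@[-np.sin(a),np.cos(a)])
# expected side px for heights
for zz in (.045,.055,.065):
  print(zz,[np.round(proj(S,[e[0]/1e3,e[1]/1e3,zz]),1),np.round(proj(T,[e[0]/1e3,e[1]/1e3,zz]),1)])
```

```text
board top [ 455.4 -227.4] 188.24 [] rms px 0.09
board side [ 456.4 -228.6] 186.44 [] rms px 0.44
board both [ 456.2 -228.3] 187.08 [] rms px 0.72
plain end in slot frame -29.956513807870838 -1.1472631414500734
plain end in slot frame -30.108691315978714 -0.5038877351965511
0.045 [array([343.1, 350.5]), array([400.6, 227.3])]
0.055 [array([343.7, 347.7]), array([401.6, 226.9])]
0.065 [array([344.3, 344.8]), array([402.7, 226.5])]
```

Centred (lateral about -1 mm) and level. Insert.

Request:
carry_out([
  [0,-0.6,0],
  [-0.03,-1.5,0],
  [-0.06,-2.5,0],
  [-0.08,-3.5,0],
  [-0.1,-4.5,0],
], turn=[0,0,0,0,0], gripper=[0.5,0.5,0.5,0.5,0.5])

```text
time_s: 20.58
tool_pos: [0.448, -0.2283, 0.0421]
tool_rot: [-180.0, -0.0, -85.0]
force: [0.1, 0.3, -1.3]
grip_width: 0.0592
```

Request:
carry_out([
  [-0.02,-1,0],
  [-0.04,-2,0],
  [-0.06,-3,0],
  [-0.08,-3.8,0],
  [-0.1,-4.5,0],
], turn=[0,0,0,0,0], gripper=[0.5,0.5,0.5,0.5,0.5])

```text
time_s: 21.2
tool_pos: [0.4923, -0.2235, 0.042]
tool_rot: [180.0, -0.0, -85.0]
force: [0.4, 0.3, -1.0]
grip_width: 0.059
```

```bash
python3 - <<'E'
from h import *
crop(read_camera("side"),270,280,430,400,5,"pics/s16.png")
crop(read_camera("top"),350,160,460,290,4,"pics/t16.png")
E
python3 go.py 521 -219.5 41 -85 5 5
```

```text
t=21.30 pos [ 492.7 -223.3   42.1] rot [-179.96    0.    -84.93] F [-0.9  0.4 -1.4] w 59.3
[-0.03, -0.57, 0.02] 0.0
[-0.05, -1.14, 0.05] 0.0
[-0.08, -1.71, 0.07] 0.001
[-0.1, -2.28, 0.09] 0.001
[-0.13, -2.85, 0.11] 0.001
```

View pics/s16.png

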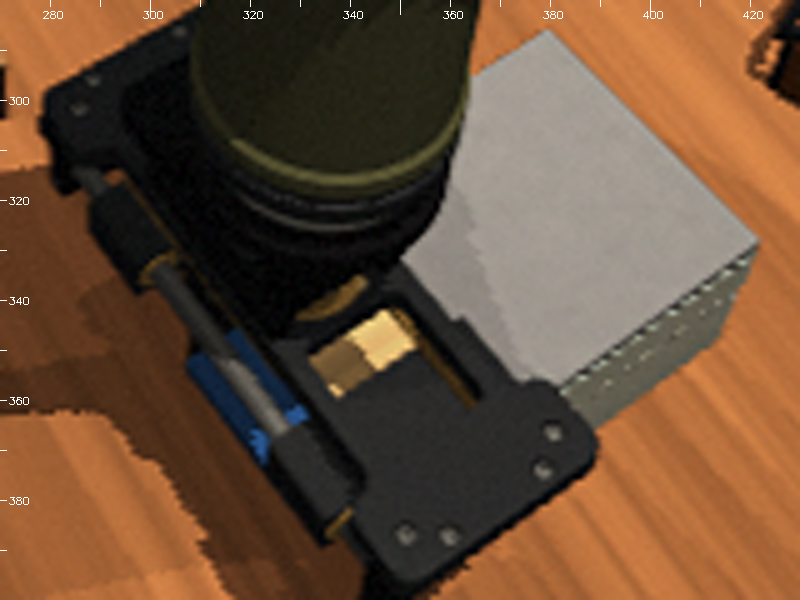

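View pics/t16.png

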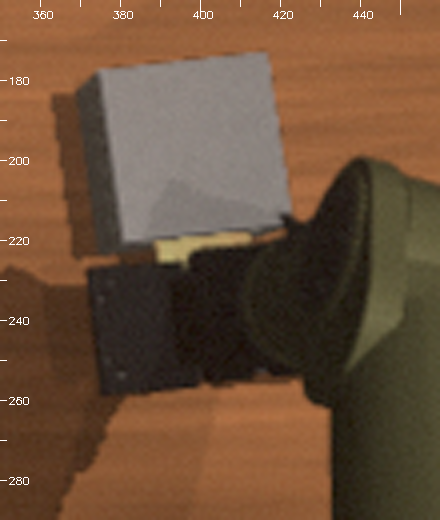

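It's inside the slot without contact. Continue, then creep to the stop.

Request:
carry_out([
  [-0.03,-0.6,0.05],
  [-0.06,-1.2,0.1],
  [-0.08,-1.7,0.15],
  [-0.1,-2.1,0.2],
  [-0.1,-2.3,0.2],
], turn=[0,0,0,0,0], gripper=[0.5,0.5,0.5,0.5,0.5])

```text
time_s: 21.92
tool_pos: [0.5149, -0.2204, 0.04]
tool_rot: [180.0, 0.0, -85.0]
force: [-1.3, -0.5, -1.6]
grip_width: 0.0594
```

Request:
carry_out([
  [0,-0.1,0.1],
  [0,-0.2,0.2],
  [0,-0.3,0.3],
  [0,-0.4,0.3],
], turn=[0,0,0,0], gripper=[0.5,0.5,0.5,0.5])

```text
time_s: 22.42
tool_pos: [0.5186, -0.2202, 0.0369]
tool_rot: [180.0, 0.0, -85.0]
force: [-0.6, -0.5, -1.4]
grip_width: 0.0591
```

Request:
carry_out([
  [0,-0.1,0.1],
  [0,-0.2,0.1],
  [0,-0.3,0.1],
  [0,-0.3,0.1],
], turn=[0,0,0,0], gripper=[0.5,0.5,0.5,0.5])

```text
time_s: 22.92
tool_pos: [0.5188, -0.2201, 0.0351]
tool_rot: [179.7, 0.1, -85.0]
force: [-6.8, 0.4, 1.1]
grip_width: 0.0593
```

Contact with the stop (-7 N). Press slightly more, settle onto the floor and look.

Request:
carry_out([
  [0,-0.1,0.05],
  [0,-0.2,0.1],
  [0,-0.2,0.15],
], turn=[0,0,0], gripper=[0.5,0.5,0.5])

```text
time_s: 23.3
tool_pos: [0.5189, -0.2201, 0.0339]
tool_rot: [179.4, 0.1, -85.0]
force: [-13.7, 0.5, 8.9]
grip_width: 0.0592
```

```bash
python3 - <<'E'
from h import *
crop(read_camera("side"),270,280,430,400,5,"pics/s17.png")
E
python3 go.py 519 -219.5 35 -85 5 1
```

```text
t=23.35 pos [ 518.8 -220.1   33.9] rot [ 1.7943e+02  8.0000e-02 -8.5020e+01] F [-13.5   0.4   6.4] w 59.2
[-0.01, -0.0, -0.02] -0.0
```

View pics/s17.png

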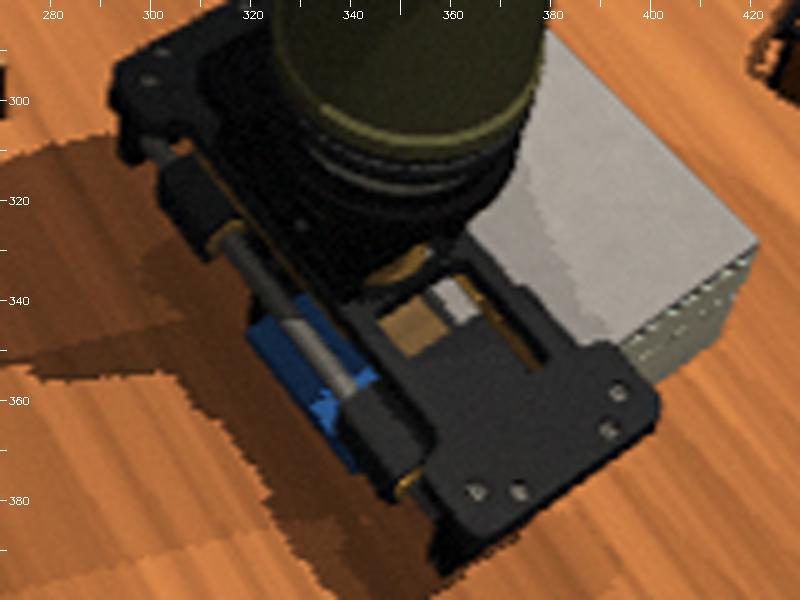

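The board presses on the stop (-14 N) and rests on the floor (+6 N). Relax, open, back off along -x, up.

Request:
carry_out([
  [0,0.1,-0.05],
  [0,0.2,-0.1],
  [0,0.2,-0.1],
  [0,0.2,-0.1],
  [0,0.2,-0.1],
], turn=[0,0,0,0,0], gripper=[0.5,0.75,0.85,0.95,1])

```text
time_s: 23.98
tool_pos: [0.5222, -0.2199, 0.0358]
tool_rot: [-179.9, -0.0, -85.0]
force: [-0.5, 0.0, 0.0]
grip_width: 0.0837
```

Request:
carry_out([
  [0,0.5,0],
  [0,1.8,0],
  [0,3.8,0],
  [0,6,0],
  [0,7,0],
], turn=[0,0,0,0,0], gripper=[1,1,1,1,1])

```text
time_s: 24.6
tool_pos: [0.4499, -0.2265, 0.0354]
tool_rot: [179.9, -0.0, -85.0]
force: [-0.0, -0.4, 0.1]
grip_width: 0.0869
```

```bash
python3 - <<'E'
from h import *
crop(read_camera("side"),270,280,430,400,5,"pics/s18.png")
crop(read_camera("top"),350,160,460,290,4,"pics/t18.png")
E
python3 go.py 519 -219.5 35 -85 5 1
```

```text
t=24.70 pos [ 450.7 -226.5   35.6] rot [ 1.7996e+02 -3.0000e-02 -8.5050e+01] F [-0.  -0.3  0.4] w 86.6
[-0.02, -1.37, 0.01] -0.0
```

View pics/s18.png

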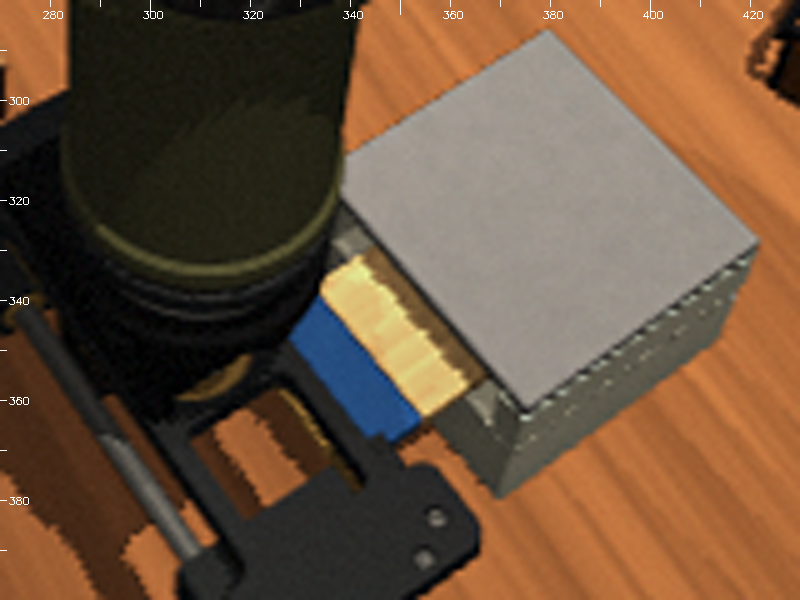

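View pics/t18.png

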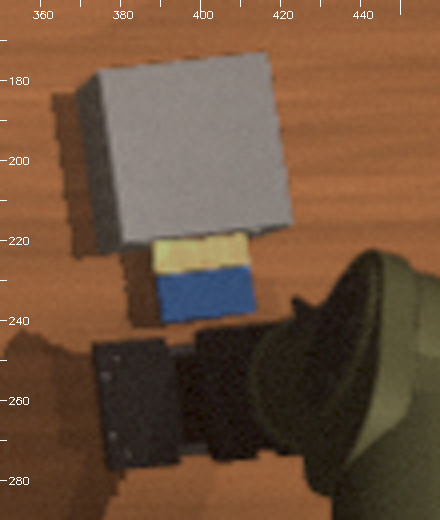

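The board is in the slot with the blue end outside: blue corners at (389.5,240.5), (413.5,238) in the top view. Measure how far home it is.

```bash
python3 - <<'E'
from h import *
a=np.radians(5.8)
for q in ((389.8,240.8),(413.7,238)):
  w=ray("top",*q,.048)*1000;d=w[:2]-[560.4,-215.2];print(w.round(1),d@[np.cos(a),np.sin(a)],d@[-np.sin(a),np.cos(a)])
w=ray("side",347.5,368.5,.048)*1000;d=w[:2]-[560.5,-215.5];print(w.round(1),d@[np.cos(a),np.sin(a)],d@[-np.sin(a),np.cos(a)])
E
python3 go.py 450 -226.5 52 -85 5 1
```

```text
[ 496.4 -189.9   48. ] -61.09755943418753 31.65182184083824
[ 503.1 -250.2   48. ] -60.52927831915425 -29.03222110010405
[ 518.2 -250.5   48. ] -45.66220623474271 -30.525468732641407
t=24.70 pos [ 450.7 -226.5   35.6] rot [ 1.7996e+02 -3.0000e-02 -8.5050e+01] F [-0.  -0.3  0.4] w 86.6
[-0.0, 0.01, -0.33] -0.0
```

Blue end at slot x ≈ -60.8, against -60 for fully home. Give it a gentle confirming push on the blue end with closed fingers.

Request:
carry_out([
  [0,0,-0.7],
  [0,0,-1.4],
  [0,0,-1.4],
  [0,0,-1.4],
  [0,0,-1.4],
], turn=[0,0,0,0,0], gripper=[0,0,0,0,0], squeeze=20)

```text
time_s: 25.32
tool_pos: [0.4518, -0.2259, 0.0493]
tool_rot: [180.0, 0.0, -85.0]
force: [0.5, -0.8, -0.6]
grip_width: 0.0449
```

Request:
carry_out([
  [0,-0.5,0],
  [0,-1.3,0],
  [0,-2.1,0],
  [0,-2.8,0],
  [0,-3.3,0],
], turn=[0,0,0,0,0], gripper=[0,0,0,0,0])

```text
time_s: 25.95
tool_pos: [0.4854, -0.223, 0.0495]
tool_rot: [-180.0, 0.0, -85.0]
force: [-0.2, -0.4, 1.1]
grip_width: 0.0015
```

Request:
carry_out([
  [0,-0.2,0],
  [0,-0.4,0],
  [0,-0.6,0],
  [0,-0.8,0],
], turn=[0,0,0,0], gripper=[0,0,0,0])

```text
time_s: 26.45
tool_pos: [0.4888, -0.2228, 0.0488]
tool_rot: [179.5, 0.1, -85.0]
force: [-11.6, 0.1, 6.3]
grip_width: 0.0005
```

Firm resistance (-12 N) with no movement: it's home. Back off and clear.

Request:
carry_out([
  [0,0.7,0],
  [0,2,-0.5],
  [0,4,-2],
  [0,5.5,-5],
  [0,6,-9],
], turn=[0,0,0,0,0], gripper=[0,0,0,0,0])

```text
time_s: 27.08
tool_pos: [0.4311, -0.2277, 0.14]
tool_rot: [179.9, 0.0, -85.0]
force: [1.0, -0.8, 0.0]
grip_width: 0.0005
```

```bash
python3 go.py 300 -480 220 -60 6 5
```

```text
t=27.07 pos [ 431.1 -227.7  140. ] rot [ 1.7993e+02  3.0000e-02 -8.5030e+01] F [ 1.  -0.8  0. ] w 0.5
[4.0, 2.54, -1.33] -0.073
[8.0, 5.08, -2.67] -0.146
[12.0, 7.62, -4.0] -0.218
[16.0, 10.16, -5.33] -0.291
[20.0, 12.7, -6.67] -0.364
```

Request:
carry_out([
  [3,2,-2],
  [7,4.5,-4],
  [11,7,-6],
  [15,9.5,-7],
  [17,10.5,-7],
], turn=[-0.07,-0.14,-0.2,-0.2,-0.2], gripper=[0,0,0,0,0])

```text
time_s: 27.7
tool_pos: [0.3416, -0.409, 0.2109]
tool_rot: [-180.0, -0.2, -73.7]
force: [-0.5, 0.3, 0.1]
grip_width: 0.0007
```

Request:
carry_out([
  [0,0,0],
  [0,0,0],
  [0,0,0],
], turn=[0,0,0], gripper=[0,0,0])

```text
time_s: 28.08
tool_pos: [0.3445, -0.4044, 0.2092]
tool_rot: [-180.0, 0.1, -73.3]
force: [-0.2, 0.9, 0.7]
grip_width: 0.0004
```

Run:
```python
from h import *
s=read_camera("side");t=read_camera("top")
cv2.imwrite("pics/side_end.png",s[:,:,::-1]);cv2.imwrite("pics/top_end.png",t[:,:,::-1])
crop(s,270,280,430,400,5,"pics/s19.png");crop(t,340,150,460,270,5,"pics/t19.png")
```

```text
(no output)
```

View pics/s19.png

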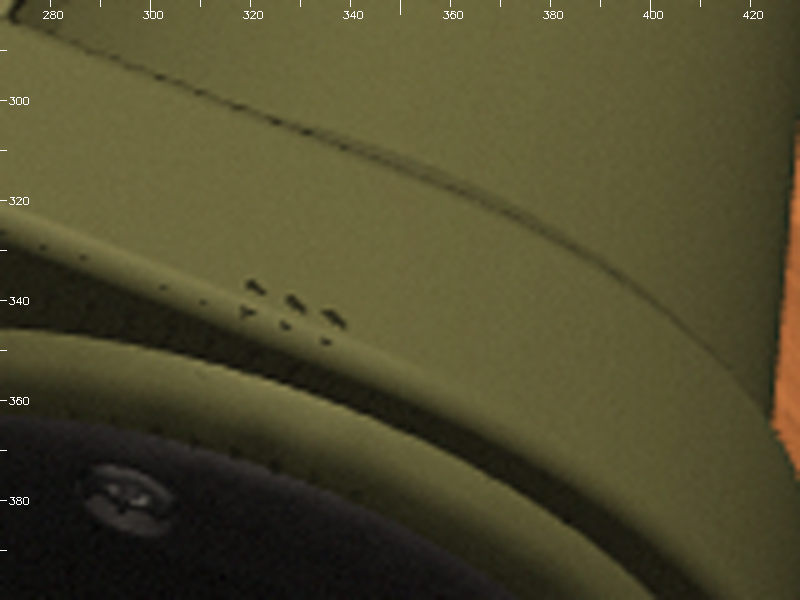

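View pics/t19.png

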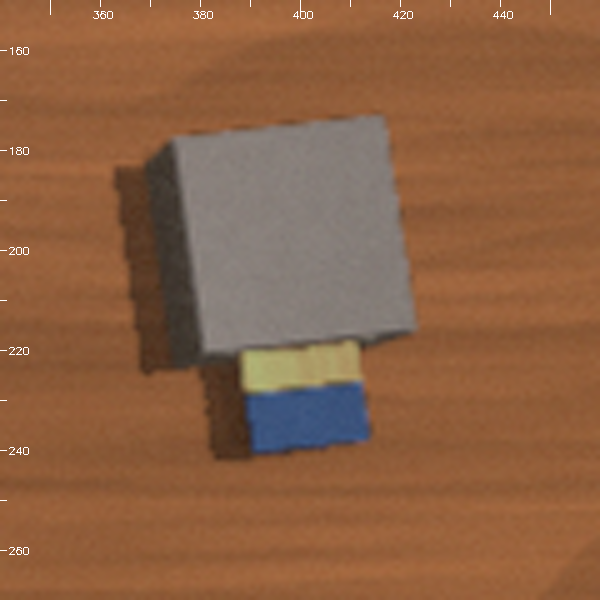

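View pics/top_end.png

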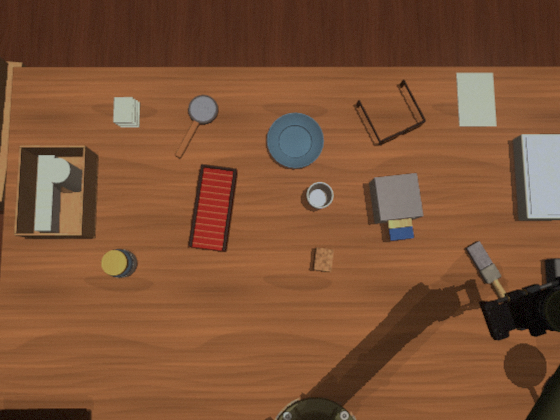

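The top view shows the board in the slot with its blue end out (corners at 390,240 and 413,238, unchanged after the push). The tray and rest are empty, and the cup (319,196), saucer (295,141) and jar (118,263) are in place. In the side view the arm covers the slot. Handing in.

Run:
```python
from cell import sign_off, telemetry
o=telemetry.get_obs();print(o['time_s'],o['force'],abs(o['joint_velocities']).max())
print(sign_off())
```

```text
28.175 [0.51021102 0.83484102 0.06904317] 0.4480730889454823
the job is handed in; nothing more can be done
None
```

The board is fully home in the white slot, plain end first and lying flat, with the blue end outside. The job was handed in at 28.2 s.

- **Tray:** I pushed the board by its blue end until the plain end stuck out about 62 mm, then gripped it there and lifted it level.
- **Rest block:** I laid it across the middle, centre within about 1.5 mm of the block's measured centre, and let go.
- **Slot:** I took it by the blue end and slid it in until it met the stop. I let it down on the slot floor, let go, and confirmed with a light push of about 12 N, which did not move it.

**Last checks:**
- The final top view puts the blue end at slot x ≈ -60.8 mm. Fully home is -60 mm, and the calibration is good to about 2 mm.
- The cup, saucer and jar are at the same pixels as at the start, and the robot is touching nothing.
- In the last side view the arm hid the slot, so that view could not confirm the final state. An earlier side-view reading of the blue end (-46 mm) disagreed; I discarded it because the gripper partly hid that corner.

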